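Load three vials in the reader, draw its sprung shutter to the mark and hold it

ROBOT

A 6-joint arm with a two-finger parallel gripper is mounted at the origin on the work surface; the furniture and walls round the work are solid. World frame = base frame: x ahead of the robot, y to its left, z up, the work surface at z = 0. Lengths are in m, angles in rad, forces in N, time in s.
With the tool pointing down it reaches from about 0.375 to 0.9 m from the base axis. Payload 3.1 kg.
Tool frame: the origin (TCP) lies midway between the tips of the shut fingers; the grasp point (between the pads) lies robot.tcp_to_grasp behind it (robot.tcp_to_grasp is the distance from the TCP to the grasp point, in m); z points along the fingers, y is the direction in which the jaws open and shut (so a half turn about z gives the same grasp; the last joint's range is limited). The gripper opens to 87 mm and grips with 3 to 60 N. Pads are 19 mm wide; open, the fingers measure 117 mm over their backs; the gripper's body (75 mm by 190 mm) begins 51 mm behind the grasp point.
Start: joints at [-1.385, 0.527, 1.433, -0, 1.181, -0.178], TCP at [0.223, -0.584, 0.223] pointing down, gripper open.
Joint ranges: [-3.08, 3.08], [-0.75, 2.2], [0.22, 2.44], [-1.43, 4.57], [0, 2.65], [-2.85, 2.85]. Speed limits (rad/s): [2.79, 2.79, 3.14, 3.14, 3.14, 3.14].

INTERFACE

Orientations are given as a unit quaternion [x, y, z, w].
In Python, from rig import robot, cams, nets gives the robot as it stands. The module is installed in compiled form; this text tells all that it offers.
- The arm moves only by the tool play_rows, never from a script. Its argument "commands" is a list of rows, each an object of numbers: "x", "y", "z": the shift along the tool's x, y, z in mm; "spin": the turn about the tool's z in rad. In form: [{"x": .., "y": .., "z": .., "spin": ..}, ...]. A call has 1 to 8 rows; each row shifts and turns the pose as measured when the row begins, along the tool's axes as they then stand; what a row does not reach is not made up. A row lasts 1/10 s, in which the tool goes at most 50 mm and 8.59 degrees, less where a joint would pass 70% of its speed; a pose out of reach is approached as far as the arm can. A call is refused whole if a number of a shift passes 50 or a number of a turn 0.15, either way. A call with a gripper value outside its range is refused whole. "grip" is the opening, from 0 (shut) to 1 (fully open), set as the call begins (left out, the last holds). The fingers move at their own pace and stop on an object; "newtons" is the grip in N (left out, the last holds). Time passes only in rows, so rows that do not move let the fingers close. It gives the time, the measured TCP pose, the force and the opening at its end, in the units of the state.
- robot.get_obs(): the state, without advancing time (a new reading comes with each control period).
- cams.camera(name): name is "scene" or "top"; returns a dict with "img" (420x560x3 uint8, red, green, blue), "fx", "fy", "cx", "cy" (pixels), "world_to_cam" (4x4, takes a point from world to camera coordinates). Camera axes: x right, y up, looking along -z (the intrinsics and any distortion apply to the point x, -y, -z); pixel columns grow to the right and rows downward; lengths in m; the calibration is good to about 2 mm. A picture is of the moment at which its call begins. There is no depth.
- robot.hand_in(): hands the job in, once; it reports no verdict.
Trained networks look in a picture, given as the dict that the camera call returned (one of the last four; its "shot" number tells which), for a name from the list of things; names that differ only in an ending like _2 or _b are one class to them, and where a whole thing is asked for, a point or a joint stands for the part that bears it (a point fixed in the world has none). Each returns a list of dicts, best first, with "conf" (0 to 1); they miss things now and then, are a little off and sometimes report something else, mostly with a low value. They report only what shows in the picture. A call takes as long as a camera call.
- nets.outline_of(picture, name): "region" (420x560 bool, what is visible of it) and "pixel" ([column, row] in pixels, amid what is visible of it).
The state is a dict: "time": time; "q": joint angles; "joint_velocities": joint speeds; "joint_torque": joint torques, N m; "position": TCP position; "tool_rot": TCP orientation; "ft_force": force on the tool from outside, world axes, zero at the start; "moment": the same for the moment, N m; "grip_width": finger opening in m.
Only numpy, scipy, OpenCV 4.12 (cv2) and the standard library are available. Lean on these libraries where they do the work, as an engineer would, in place of code of your own. Each camera call takes 0.05 s, during which the arm holds its last target.

TASK

Take three of the four red-capped vials from the white tray and set each one down, upright and fully home and without dropping it, in an empty well of the white bench reader; leave the fourth red vial and the black-capped ones standing in the tray and the blue-capped blank in its well. Then, for the reading, pull the reader's red shutter tab straight out against its spring until the white pointers beside it stand at the green marks of the rails, and keep it there: the tab springs shut when let go, so finish while still holding it with the gripper at the mark.

Things in the scene. Friction and masses are not known exactly. Their poses are not given: they have to be found in the camera images.
- reader: white bench reader, fixed; housing 130 (x) x 240 (y) x 50 mm; origin under its middle, on the bench; x from its front (shutter tab side) to its back, y to its left, z up. On the deck, centred 22 mm behind the origin, a dark block 50 x 214 mm, top 74 mm above the bench, with five round wells in a row along y. In front a guide 80 mm wide, dark rails 27 mm high, to 176 mm before the origin
- well_0 (a point): centre of the mouth of the leftmost well; the blue-capped blank stands in it. All wells: 24.5 mm across, 42 mm apart, mouths 74 mm above the bench, flat floors 54 mm above the bench (20 mm deep); a seated red vial stands 30 mm out of the block
- well_1 (a point): centre of the mouth of the second from the left well (20 mm deep); axes as the reader's; empty at the start
- well_2 (a point): centre of the mouth of the middle well (20 mm deep); axes as the reader's; empty at the start
- well_3 (a point): centre of the mouth of the fourth from the left well (20 mm deep); axes as the reader's; empty at the start
- well_4 (a point): centre of the mouth of the rightmost well (20 mm deep); axes as the reader's; empty at the start
- shutter (a joint): travel of the shutter slide in m: 0 shut (at rest, pulled in by its spring), grows as the tab is pulled out along the reader's -x; the green marks are at 0.032, the end stop at 0.048. The spring pulls back with about 4.5 N when shut and 9.3 N at the mark
- tab (a point): the red finger tab on the shutter slide, an upright plate 12 mm thick (along the reader's x), 40 mm wide (y), its top 80 mm and its foot 26 mm above the bench; this point is 16 mm below the middle of its top edge, moves with it; axes as the reader's. The gap behind it to the housing (50 mm high) is 32 mm when shut
- read_mark (a point): fixed point where tab comes to stand when the white pointers beside it are at the green marks (32 mm in front of its rest)
- tray: shallow white tray, fixed, 135 (x) x 190 (y) mm, rim 12 mm high, floor 4 mm above the bench; origin under its centre. Six vials stand in it in two rows of three along its y, 56 mm apart in a row, the rows 58 mm apart, give or take 8 mm
- red_1: red-capped sample vial, 50 mm tall and 21 mm across, 11 to 16 g; screw cap 19 mm across takes the top 14 mm (the place to grip it); origin at the centre of its underside, z up the vial
- red_2: red-capped sample vial, 50 mm tall and 21 mm across, 11 to 16 g; screw cap 19 mm across takes the top 14 mm (the place to grip it); origin at the centre of its underside, z up the vial
- red_3: red-capped sample vial, 50 mm tall and 21 mm across, 11 to 16 g; screw cap 19 mm across takes the top 14 mm (the place to grip it); origin at the centre of its underside, z up the vial
- red_4: red-capped sample vial, 50 mm tall and 21 mm across, 11 to 16 g; screw cap 19 mm across takes the top 14 mm (the place to grip it); origin at the centre of its underside, z up the vial
- black_1: black-capped vial in the tray, not wanted, 48 mm tall and 21 mm across; origin at the centre of its underside
- black_2: black-capped vial in the tray, not wanted, 48 mm tall and 21 mm across; origin at the centre of its underside
- blank: blue-capped blank vial in the reader's leftmost well, 48 mm tall and 21 mm across; origin at the centre of its underside; to be left
- clock: small white timer, 60 x 62 x 28 mm, a bystander; origin at the centre of its underside
- marker: blue and white marker pen lying on the bench, 127 mm long, a bystander; origin at the centre of its underside
- tape: roll of beige tape lying flat, 96 mm across, 25 mm high, a bystander; origin at the centre of its underside

How it is judged:
By the outcome, as a careful person would: the job done as asked, in the order asked, and still so for the second after the job is handed in, while the arm keeps its last pose, push and grip.
It also fails if it takes over 69 s, if anything falls off the work surface, if the arm or the gripper's body presses on something with over 40 N, if the wrist force passes 120 N, or if a joint passes its speed limit or range.

## Working session

There is one attempt and no reset: what is moved stays moved. The work goes in short steps, Python scripts to look and compute and a tool call to move; the robot and the scene stay as the last step left them, time stands still between calls to the robot, and variables do not carry over. Pictures are saved under pics/ and viewed, and the job is handed in when it is done.

Besides the shell and the picture viewer there is one more tool, called after ">>>" as name([rows], argument=value, ...), one row to a line, values as JSON. play_rows: Moves the arm, as the interface text tells. Its arguments: {"type":"object","properties":{"commands":{"type":"array"},"grip":{"type":"number"},"newtons":{"type":"number"}},"required":["commands"]}

```bash
mkdir -p pics; cat > h.py <<'E'
import numpy as np, cv2
from rig import robot, cams, nets
def save(c,n,crop=None,s=1):
    im=c["img"][:,:,::-1].copy()
    if crop: x0,y0,x1,y1=crop; im=im[y0:y1,x0:x1]
    if s!=1: im=cv2.resize(im,None,fx=s,fy=s,interpolation=cv2.INTER_CUBIC)
    cv2.imwrite("pics/"+n,im)
def ray(c,px):
    M=np.array(c["world_to_cam"]);R=M[:3,:3];t=M[:3,3]
    o=-R.T@t; d=R.T@np.array([(px[0]-c["cx"])/c["fx"],-(px[1]-c["cy"])/c["fy"],-1]); return o,d
def atz(c,px,z):
    o,d=ray(c,px); return o+d*(z-o[2])/d[2]
def proj(c,p):
    M=np.array(c["world_to_cam"]);q=M[:3,:3]@np.array(p)+M[:3,3]
    return np.array([c["cx"]+c["fx"]*q[0]/-q[2],c["cy"]-c["fy"]*q[1]/-q[2]])
E
python3 - <<'E'
from h import *
o=robot.get_obs(); print(o); print(robot.tcp_to_grasp)
for n in("scene","top"):
    c=cams.camera(n); save(c,n+"0.png"); print(n,c.keys(),c["fx"],c["cx"],c["cy"],ray(c,(280,210)))
    for k in("red_1","black_1","blank","reader","tab","tray","clock","marker","tape"):
        for d in nets.outline_of(c,k): 
            if d["conf"]>.2: print(k,round(d["conf"],2),np.round(d["pixel"],1),d["region"].sum(),np.round(atz(c,d["pixel"],.05),3))
E
```

```text
{'time': 0.0, 'q': array([-1.38449442e+00,  5.28488706e-01,  1.43390439e+00, -1.39770596e-05,
        1.18142030e+00, -1.78512307e-01]), 'joint_velocities': array([ 0.00055275,  0.00033019, -0.00045465,  0.00234977, -0.00016046,
        0.00041479]), 'joint_torque': array([ 1.57083291e-04, -4.40043247e+01, -1.76588291e+01,  6.32371707e-02,
        5.81593614e-02, -1.61073958e-04]), 'position': array([ 0.22286138, -0.58311946,  0.22155715]), 'tool_rot': array([ 9.83408811e-01,  1.81399772e-01, -1.07870745e-05, -1.11033795e-03]), 'ft_force': array([ 0.38908175, -0.42723393, -0.17872151]), 'moment': array([ 0.02074003, -0.01305537, -0.01350214]), 'grip_width': 0.0870275224959551}
0.0187
scene dict_keys(['img', 'fx', 'fy', 'cx', 'cy', 'world_to_cam', 'shot']) 424.463742675591 284.02263670366426 210.0469671958364 (array([0.02308329, 0.4830537 , 0.95116425]), array([ 0.39892801, -0.51293642, -0.76015952]))
red_1 0.63 [321.6 167.7] 80 [ 0.499 -0.337  0.05 ]
red_1 0.52 [305.7 160.3] 96 [ 0.557 -0.334  0.05 ]
black_1 0.66 [292.9 184.4] 95 [ 0.526 -0.227  0.05 ]
black_1 0.59 [183.2 273.3] 5931
[... 593 characters left out ...]
]), array([ 0.12070684, -0.01182304, -0.99270411]))
red_1 0.5 [347.4 187. ] 33 [ 0.571 -0.353  0.05 ]
red_1 0.4 [349.3 201. ] 46 [ 0.527 -0.358  0.05 ]
red_1 0.4 [186.9 181.4] 4071 [0.587 0.148 0.05 ]
red_1 0.37 [328.9 189.1] 53 [ 0.564 -0.295  0.05 ]
blank 0.42 [154.1 169.1] 45 [0.625 0.252 0.05 ]
reader 0.71 [188.4 181.7] 4198 [0.586 0.143 0.05 ]
tab 0.59 [190.2 207.1] 327 [0.506 0.136 0.05 ]
tab 0.26 [311.9 191.4] 41 [ 0.557 -0.242  0.05 ]
tray 0.78 [331.9 201.2] 2383 [ 0.526 -0.304  0.05 ]
tray 0.59 [188.6 179.1] 3998 [0.594 0.143 0.05 ]
clock 0.76 [161.2 258.5] 408 [0.347 0.22  0.05 ]
marker 0.71 [338.4 256.4] 170 [ 0.356 -0.322  0.05 ]
tape 0.85 [403.4 262.5] 377 [ 0.338 -0.52   0.05 ]
```

View pics/scene0.png

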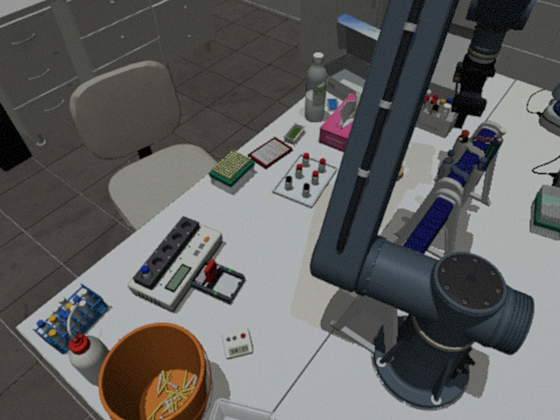

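View pics/top0.png

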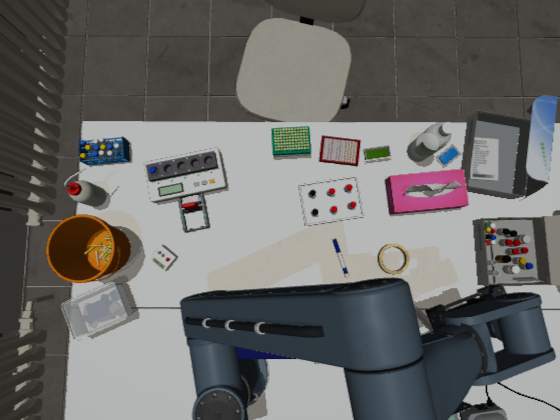

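```bash
python3 - <<'E'
import cv2
a=cv2.imread("pics/top0.png"); b=cv2.imread("pics/scene0.png")
cv2.imwrite("pics/t_tray.png",cv2.resize(a[160:240,280:390],None,fx=7,fy=7,interpolation=cv2.INTER_CUBIC))
cv2.imwrite("pics/t_read.png",cv2.resize(a[140:240,130:250],None,fx=6,fy=6,interpolation=cv2.INTER_CUBIC))
cv2.imwrite("pics/s_tray.png",cv2.resize(b[135:220,260:350],None,fx=7,fy=7,interpolation=cv2.INTER_CUBIC))
cv2.imwrite("pics/s_read.png",cv2.resize(b[210:330,110:260],None,fx=5,fy=5,interpolation=cv2.INTER_CUBIC))
E
```

```text
(no output)
```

View pics/t_tray.png

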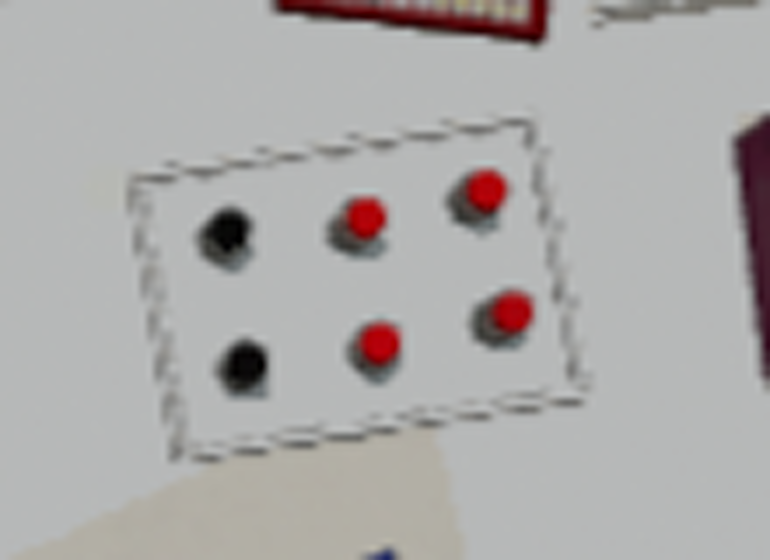

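View pics/t_read.png

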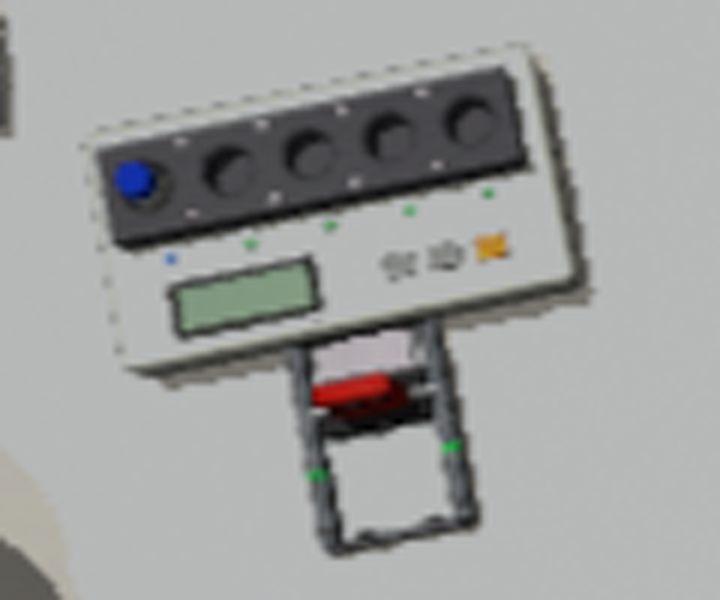

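View pics/s_tray.png

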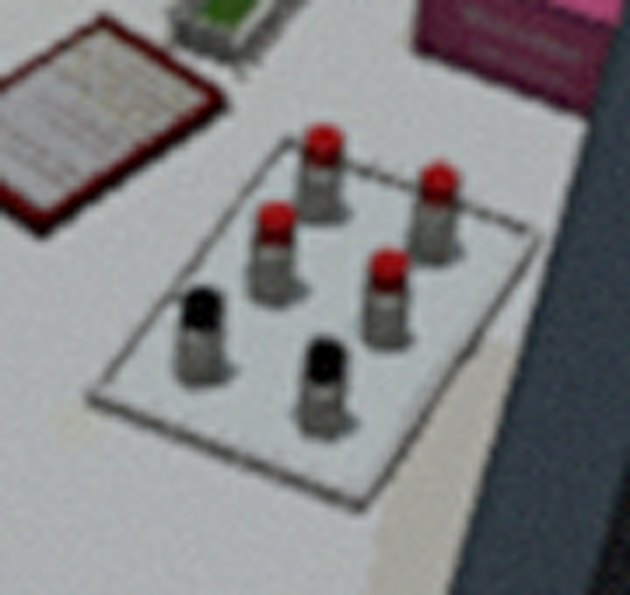

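View pics/s_read.png

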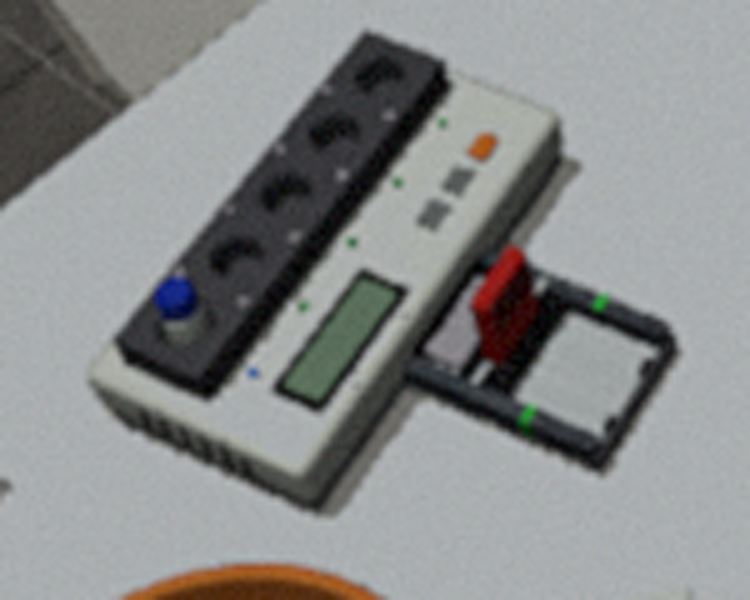

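The two views are clear. In `top`, the caps sit around (311–353, 187–212), the wells run from (168,168) to (208,160), and the tab is at (189,206). Next I'll fit the reader pose from its features and triangulate the caps.

```bash
cat > fit.py <<'E'
from h import *
from scipy.optimize import least_squares
T=cams.camera("top"); S=cams.camera("scene")
g=lambda p,f,o:np.array(p)/f+np.array(o)
ft=lambda p:(np.array(p)+.5)/6-.5+np.array([130,140]); fs=lambda p:(np.array(p)+.5)/5-.5+np.array([110,210])
W=lambda i:[.022,.084-.042*i,.074]
obs=[("T",W(1),(230,170)),("T",W(2),(310,154)),("T",W(3),(390,137)),("T",W(4),(470,120)),
("T",[.047,.107,.074],(96,150)),("T",[.047,-.107,.074],(505,68)),("T",[-.065,-.12,.05],(577,272)),("T",[.065,-.12,.05],(527,45)),
("T",[-.176,.04,.027],(330,553)),("T",[-.176,-.04,.027],(475,522)),
("S",W(1),(236,255)),("S",W(2),(287,192)),("S",W(3),(333,132)),("S",W(4),(378,75)),
("S",[.047,-.107,.074],(367,33)),("S",[-.003,-.107,.074],(443,68)),("S",[-.003,.107,.074],(208,386)),("S",[.047,.107,.074],(120,335)),
("S",[-.065,-.12,.05],(559,120)),("S",[-.065,.12,.05],(303,480)),("S",[-.176,.04,.027],(602,462)),("S",[-.176,-.04,.027],(672,340))]
def w(p,q): c,s=np.cos(p[2]),np.sin(p[2]); return np.array([p[0]+c*q[0]-s*q[1],p[1]+s*q[0]+c*q[1],q[2]])
def res(p,sel): return np.concatenate([proj(T if k=="T" else S,w(p,q))-(ft(m) if k=="T" else fs(m)) for k,q,m in obs if k in sel])
for sel in("T","S","TS"):
    r=least_squares(res,[.58,.14,-.1],args=(sel,),loss="soft_l1"); print(sel,np.round(r.x,4)); print(np.round(r.fun.reshape(-1,2),1).tolist())
P=r.x
for i in range(5): print("well",i,np.round(w(P,W(i)),4))
# caps
def blobs(c,box,kind,amin):
    x0,y0,x1,y1=box; im=c["img"][y0:y1,x0:x1].astype(int); R,G,B=im[...,0],im[...,1],im[...,2]
    m={"red":(R>110)&(G<60)&(B<60),"blue":(B>110)&(R<70)}[kind]
    wt=np.where(cv2.dilate(m.astype(np.uint8),np.ones((3,3)))>0,np.clip((R if kind=="red" else B)-np.maximum(G,R if kind=="blue" else B),0,None),0)
    n,l=cv2.connectedComponents((wt>20).astype(np.uint8))
    out=[]
    for i in range(1,n):
        yy,xx=np.where(l==i)
        if len(xx)<amin: continue
        ww=wt[yy,xx]; out.append(((xx*ww).sum()/ww.sum()+x0,(yy*ww).sum()/ww.sum()+y0,len(xx)))
    return out
def tri(a,b):
    f=lambda X:np.r_[proj(T,X)-a,proj(S,X)-b]
    r=least_squares(f,[.5,-.2,.05]); return r.x,np.abs(r.fun).max()
t=blobs(T,(280,160,390,240),"red",8); s=blobs(S,(260,135,350,220),"red",8); print(t,s)
for a in t:
    best=min((tri(a[:2],b[:2]) for b in s),key=lambda z:z[1]+abs(z[0][2]-.047)*100)
    print("red",np.round(a[:2],1),np.round(best[0],4),round(best[1],2),"T@.052",np.round(atz(T,a[:2],.0515),4))
for k,bt,bs in(("blue",(145,160,165,178),(130,255,165,285)),):
    a=blobs(T,bt,k,8);b=blobs(S,bs,k,8);print(k,a,b)
    if a and b: print(tri(a[0][:2],b[0][:2]))
# tab
for k in("T","S"):
    c=T if k=="T" else S
    for d in (0,): print(k,"tab proj",[np.round(proj(c,w(P,[x,y,.08])),1).tolist() for x in(-.097,-.109) for y in(.02,-.02)])
E
python3 fit.py
```

```text
T [0.6108 0.1571 0.2191]
[[-0.1, 0.2], [-0.0, 0.1], [0.0, 0.0], [0.1, 0.0], [-0.1, 0.2], [-0.0, -0.6], [0.2, 0.8], [0.3, -1.0], [-0.7, 0.2], [0.2, -0.1]]
S [0.609  0.1614 0.2091]
[[0.2, 0.8], [0.1, 0.8], [0.5, 0.7], [0.7, 0.6], [-0.1, -0.2], [0.5, -0.9], [-2.1, -0.6], [-1.6, 1.7], [1.0, -1.3], [-0.5, 0.2], [-0.9, -0.8], [1.1, -2.1]]
TS [0.6103 0.1593 0.2141]
[[-0.8, 0.3], [-0.7, 0.2], [-0.7, 0.2], [-0.6, 0.3], [-0.8, 0.2], [-0.7, -0.3], [-0.5, 1.2], [-0.2, -0.7], [-1.7, 0.3], [-0.8, 0.2], [0.5, 0.0], [0.3, 0.0], [0.7, -0.0], [0.8, -0.2], [-0.1, -0.9], [0.5, -1.8], [-1.6, -1.5], [-1.2, 0.9], [1.0, -2.3], [0.1, -0.8], [-0.5, -2.0], [1.3, -3.3]]
well 0 [0.614  0.2461 0.074 ]
well 1 [0.6229 0.205  0.074 ]
well 2 [0.6318 0.164  0.074 ]
well 3 [0.6408 0.1229 0.074 ]
well 4 [0.6497 0.0819 0.074 ]
[(np.float64(349.0795053003534), np.float64(186.74129227662797), 37), (np.float64(331.84921875), np.float64(190.63046875), 36), (np.float64(352.8484848484849), np.float64(204.1048748353096), 39), (np.float64(333.85448995166627), np.float64(208.56245230221316), 37)] [(np.float64(305.69603753910326),
[... 247 characters left out ...]
ed [349.1 186.7] [ 0.5726 -0.3579  0.0485] 0.21 T@.052 [ 0.5715 -0.3576  0.0515]
red [331.8 190.6] [ 0.5598 -0.3043  0.0478] 0.07 T@.052 [ 0.559  -0.3038  0.0515]
red [352.8 204.1] [ 0.5179 -0.3689  0.0477] 0.16 T@.052 [ 0.517  -0.3684  0.0515]
red [333.9 208.6] [ 0.5034 -0.3096  0.0491] 0.09 T@.052 [ 0.5028 -0.3094  0.0515]
blue [(np.float64(151.75389408099687), np.float64(169.3816199376947), 38)] [(np.float64(144.2783534024083), np.float64(268.1352562307477), 51)]
(array([0.61469642, 0.24532834, 0.09747335]), np.float64(0.2557568879890937))
T tab proj [[180.7, 204.0], [193.7, 201.3], [181.4, 207.9], [194.4, 205.1]]
S tab proj [[203.0, 269.9], [211.7, 257.4], [207.3, 271.7], [215.9, 259.1]]
```

>>> play_rows([
  {"spin": -0.15},
  {"spin": -0.15},
  {"spin": -0.15},
  {"spin": -0.15},
  {"spin": -0.15},
  {"spin": -0.15},
  {"spin": -0.15},
  {"spin": -0.15},
], grip=0.5, newtons=15)

```text
invalid input
```

```bash
cat > go.py <<'E'
import sys
from h import *
def st():
    o=robot.get_obs(); x,y,z,w=o["tool_rot"]
    from scipy.spatial.transform import Rotation as R
    return o,R.from_quat(o["tool_rot"]).as_matrix()
if __name__=="__main__":
    o,M=st(); t=np.array([float(v) for v in sys.argv[1:4]])
    print("t",round(o["time"],2),"pos",np.round(o["position"],4),"yaw",round(np.arctan2(M[1,0],M[0,0]),4),"tilt",np.round(M[:2,2],4),"F",np.round(o["ft_force"],2),"w",round(o["grip_width"],4))
    print("shift mm",np.round(M.T@(t-o["position"])*1000,1),"spin to 1.785",round(np.arctan2(M[1,0],M[0,0])-1.785,3))
E
python3 go.py .5034 -.3096 .13
```

```text
t 1.1 pos [ 0.223  -0.5838  0.2226] yaw 0.3648 tilt [-0. -0.] F [-0.3   0.61  0.96] w 0.0873
shift mm [ 359.8 -156.1   92.5] spin to 1.785 -1.42
```

>>> play_rows([
  {"x": 0,"y": 0,"z": 0,"spin": -0.15},
  {"x": 0,"y": 0,"z": 0,"spin": -0.15},
  {"x": 0,"y": 0,"z": 0,"spin": -0.15},
  {"x": 0,"y": 0,"z": 0,"spin": -0.15},
  {"x": 0,"y": 0,"z": 0,"spin": -0.15},
  {"x": 0,"y": 0,"z": 0,"spin": -0.15},
  {"x": 0,"y": 0,"z": 0,"spin": -0.15},
  {"x": 0,"y": 0,"z": 0,"spin": -0.15},
], grip=0.5, newtons=15)

```text
time: 1.9
position: [0.223, -0.5838, 0.2225]
tool_rot: [0.707, 0.707, 0.0, 0.0]
ft_force: [-0.7, -0.5, -0.2]
grip_width: 0.0438
```

```bash
python3 go.py .5034 -.3096 .13
```

```text
t 1.9 pos [ 0.223  -0.5838  0.2225] yaw 1.571 tilt [0.0001 0.0001] F [-0.74 -0.47 -0.2 ] w 0.0438
shift mm [274.1 280.4  92.6] spin to 1.785 -0.214
```

>>> play_rows([
  {"x": 0,"y": 0,"z": 0,"spin": -0.107},
  {"x": 0,"y": 0,"z": 0,"spin": -0.107},
  {"x": 23,"y": 37,"z": 0,"spin": 0},
  {"x": 23,"y": 37,"z": 0,"spin": 0},
  {"x": 23,"y": 37,"z": 0,"spin": 0},
  {"x": 23,"y": 37,"z": 0,"spin": 0},
  {"x": 23,"y": 37,"z": 0,"spin": 0},
  {"x": 23,"y": 37,"z": 0,"spin": 0},
])

```text
time: 2.7
position: [0.4108, -0.4014, 0.2221]
tool_rot: [0.628, 0.779, -0.002, 0.002]
ft_force: [0.4, 0.8, 0.2]
grip_width: 0.0437
```

```bash
python3 go.py .5034 -.3096 .12
```

```text
t 2.7 pos [ 0.4108 -0.4014  0.2221] yaw 1.7849 tilt [ 0.0009 -0.0065] F [0.43 0.76 0.25] w 0.0437
shift mm [ 70.8 110.  101.6] spin to 1.785 -0.0
```

>>> play_rows([
  {"x": 18,"y": 28,"z": 25,"spin": 0},
  {"x": 18,"y": 28,"z": 25,"spin": 0},
  {"x": 18,"y": 28,"z": 25,"spin": 0},
  {"x": 18,"y": 28,"z": 25,"spin": 0},
  {"x": 0,"y": 0,"z": 0,"spin": 0},
  {"x": 0,"y": 0,"z": 0,"spin": 0},
])

```text
time: 3.3
position: [0.5142, -0.3012, 0.1206]
tool_rot: [0.624, 0.781, -0.003, 0.006]
ft_force: [-0.1, 0.4, 1.7]
grip_width: 0.0437
```

```bash
python3 go.py .5034 -.3096 .09; python3 - <<'E'
from h import *
c=cams.camera("top"); save(c,"t1.png",(270,140,400,250),6)
c=cams.camera("scene"); save(c,"s1.png",(240,110,370,230),6)
E
```

```text
t 3.3 pos [ 0.5142 -0.3012  0.1206] yaw 1.7933 tilt [ 0.0064 -0.0123] F [-0.12  0.43  1.66] w 0.0437
shift mm [ -5.4 -12.5  30.6] spin to 1.785 0.008
```

View pics/t1.png

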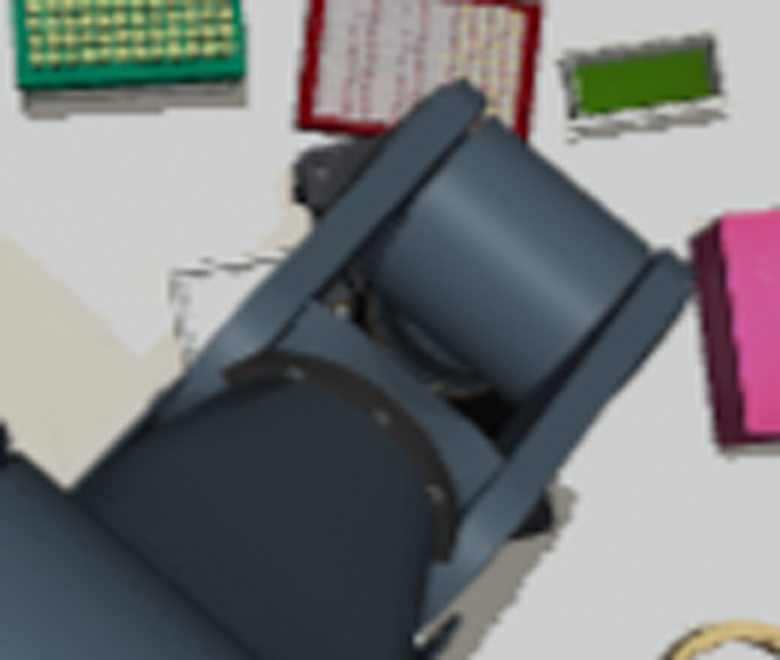

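View pics/s1.png

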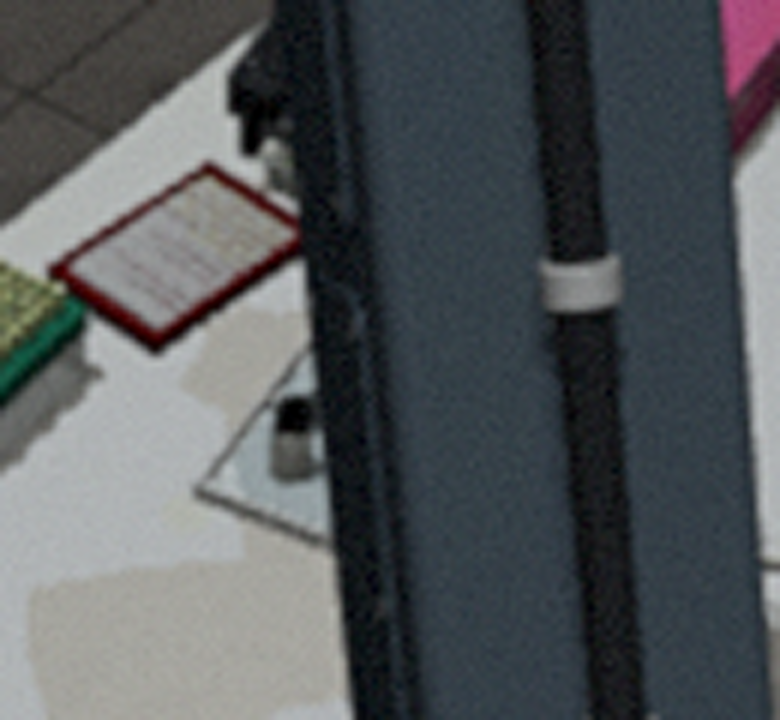

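```bash
python3 go.py .5034 -.3096 .09
```

```text
t 3.4 pos [ 0.5136 -0.3018  0.1212] yaw 1.7913 tilt [ 0.0068 -0.0124] F [-0.25 -1.08 -0.29] w 0.0437
shift mm [ -4.9 -11.7  31.2] spin to 1.785 0.006
```

>>> play_rows([
  {"x": -2.5,"y": -6,"z": 8,"spin": 0.003},
  {"x": -2.5,"y": -6,"z": 8,"spin": 0.003},
  {"x": 0,"y": 0,"z": 8,"spin": 0},
  {"x": 0,"y": 0,"z": 8,"spin": 0},
  {"x": 0,"y": 0,"z": 0,"spin": 0},
])

```text
time: 3.9
position: [0.5006, -0.3157, 0.0895]
tool_rot: [0.63, 0.776, -0.003, 0.009]
ft_force: [0.1, 0.4, 0.4]
grip_width: 0.0437
```

```bash
python3 go.py .5034 -.3096 .03
```

```text
t 3.9 pos [ 0.5006 -0.3157  0.0895] yaw 1.7778 tilt [ 0.0103 -0.0167] F [0.08 0.38 0.41] w 0.0437
shift mm [ 6.5  3.6 59.4] spin to 1.785 -0.007
```

>>> play_rows([
  {"x": 0,"y": 0,"z": 0,"spin": 0},
  {"x": 0,"y": 0,"z": 0,"spin": 0},
])

```text
time: 4.1
position: [0.5004, -0.316, 0.0891]
tool_rot: [0.63, 0.776, -0.003, 0.009]
ft_force: [-0.1, -0.1, 0.4]
grip_width: 0.0433
```

```bash
python3 go.py .5034 -.3096 .03
```

```text
t 4.1 pos [ 0.5004 -0.316   0.0891] yaw 1.7773 tilt [ 0.0099 -0.0163] F [-0.05 -0.11  0.43] w 0.0433
shift mm [ 6.7  3.8 59. ] spin to 1.785 -0.008
```

>>> play_rows([
  {"x": 6,"y": 3,"z": 0,"spin": -0.007},
])

```text
time: 4.2
position: [0.5024, -0.3101, 0.0892]
tool_rot: [0.628, 0.778, -0.003, 0.01]
ft_force: [-0.1, 0.2, -0.2]
grip_width: 0.0434
```

```bash
python3 go.py .5034 -.3096 .03
```

```text
t 4.2 pos [ 0.5024 -0.3101  0.0892] yaw 1.7838 tilt [ 0.0107 -0.0171] F [-0.12  0.18 -0.22] w 0.0434
shift mm [ 1.4  0.6 59.2] spin to 1.785 -0.001
```

>>> play_rows([
  {"x": 0,"y": 0,"z": 0,"spin": 0},
])

```text
time: 4.3
position: [0.5026, -0.3089, 0.0893]
tool_rot: [0.627, 0.779, -0.003, 0.009]
ft_force: [-0.1, 0.6, 0.1]
grip_width: 0.0434
```

```bash
python3 go.py .5034 -.3096 .03
```

```text
t 4.3 pos [ 0.5026 -0.3089  0.0893] yaw 1.7849 tilt [ 0.0105 -0.0165] F [-0.1   0.62  0.12] w 0.0434
shift mm [ 0.3  0.3 59.3] spin to 1.785 -0.0
```

>>> play_rows([
  {"x": 0,"y": 0,"z": 12,"spin": 0},
  {"x": 0,"y": 0,"z": 15,"spin": 0},
  {"x": 0,"y": 0,"z": 15,"spin": 0},
  {"x": 0,"y": 0,"z": 8,"spin": 0},
  {"x": 0,"y": 0,"z": 4,"spin": 0},
  {"x": 0,"y": 0,"z": 0,"spin": 0},
])

```text
time: 4.9
position: [0.5044, -0.3091, 0.032]
tool_rot: [0.626, 0.779, -0.003, 0.01]
ft_force: [-0.1, 0.3, -0.6]
grip_width: 0.0433
```

```bash
python3 go.py .5034 -.3096 .03
```

```text
t 4.9 pos [ 0.5044 -0.3091  0.032 ] yaw 1.7875 tilt [ 0.012  -0.0179] F [-0.15  0.32 -0.64] w 0.0433
shift mm [-0.2 -1.1  2. ] spin to 1.785 0.002
```

>>> play_rows([
  {"x": 0,"y": -1,"z": 2,"spin": 0},
  {"x": 0,"y": 0,"z": 0,"spin": 0},
])

```text
time: 5.1
position: [0.5037, -0.3096, 0.0303]
tool_rot: [0.626, 0.779, -0.003, 0.011]
ft_force: [-0.1, 0.1, 0.5]
grip_width: 0.0438
```

>>> play_rows([
  {"x": 0,"y": 0,"z": 0,"spin": 0},
  {"x": 0,"y": 0,"z": 0,"spin": 0},
  {"x": 0,"y": 0,"z": 0,"spin": 0},
  {"x": 0,"y": 0,"z": 0,"spin": 0},
  {"x": 0,"y": 0,"z": 0,"spin": 0},
], grip=0)

```text
time: 5.6
position: [0.5045, -0.3104, 0.0319]
tool_rot: [0.626, 0.779, -0.003, 0.012]
ft_force: [-0.1, 0.3, -0.6]
grip_width: 0.0194
```

```bash
python3 go.py .5034 -.3096 .1
```

```text
t 5.6 pos [ 0.5045 -0.3104  0.0319] yaw 1.7874 tilt [ 0.0151 -0.0207] F [-0.05  0.28 -0.6 ] w 0.0194
shift mm [ -0.6  -0.2 -68.1] spin to 1.785 0.002
```

>>> play_rows([
  {"x": 0,"y": 0,"z": -20,"spin": 0},
  {"x": 0,"y": 0,"z": -40,"spin": 0},
  {"x": 0,"y": 0,"z": -40,"spin": 0},
  {"x": 0,"y": 0,"z": -25,"spin": 0},
])

```text
time: 6.0
position: [0.5, -0.3057, 0.1558]
tool_rot: [0.627, 0.779, -0.003, 0.006]
ft_force: [0.3, 0.3, -0.3]
grip_width: 0.0199
```

```bash
python3 go.py .6497 .0819 .165
```

```text
t 6.0 pos [ 0.5    -0.3057  0.1558] yaw 1.7872 tilt [ 0.0061 -0.0125] F [ 0.32  0.33 -0.31] w 0.0199
shift mm [346.3 229.5 -13.1] spin to 1.785 0.002
```

>>> play_rows([
  {"x": 20,"y": 13,"z": -5,"spin": 0},
  {"x": 40,"y": 27,"z": -5,"spin": 0},
  {"x": 40,"y": 27,"z": 0,"spin": 0},
  {"x": 40,"y": 27,"z": 0,"spin": 0},
  {"x": 40,"y": 27,"z": 0,"spin": 0},
  {"x": 40,"y": 27,"z": 0,"spin": 0},
  {"x": 40,"y": 27,"z": 0,"spin": 0},
  {"x": 20,"y": 13,"z": 0,"spin": 0},
])

```text
time: 6.8
position: [0.6319, 0.0112, 0.1689]
tool_rot: [0.631, 0.776, -0.003, 0.015]
ft_force: [-0.1, -1.0, 0.1]
grip_width: 0.0191
```

```bash
python3 go.py .6497 .0819 .165
```

```text
t 6.8 pos [0.6319 0.0112 0.1689] yaw 1.7766 tilt [ 0.0206 -0.0236] F [-0.15 -0.98  0.11] w 0.0191
shift mm [65.7 31.8  2.6] spin to 1.785 -0.008
```

>>> play_rows([
  {"x": 35,"y": 17,"z": 2,"spin": -0.008},
  {"x": 25,"y": 12,"z": 0,"spin": 0},
  {"x": 3,"y": 1,"z": 0,"spin": 0},
  {"x": 0,"y": 0,"z": 0,"spin": 0},
])

```text
time: 7.2
position: [0.6488, 0.0865, 0.1649]
tool_rot: [0.625, 0.781, -0.003, 0.015]
ft_force: [0.3, -0.1, -1.1]
grip_width: 0.0196
```

```bash
python3 go.py .6497 .0819 .165; python3 - <<'E'
from h import *
c=cams.camera("top"); save(c,"t2.png",(130,120,270,240),5)
c=cams.camera("scene"); save(c,"s2.png",(100,170,260,330),4)
E
```

```text
t 7.2 pos [0.6488 0.0865 0.1649] yaw 1.7919 tilt [ 0.0208 -0.0233] F [ 0.26 -0.11 -1.09] w 0.0196
shift mm [-4.7 -0.2  0.1] spin to 1.785 0.007
```

View pics/t2.png

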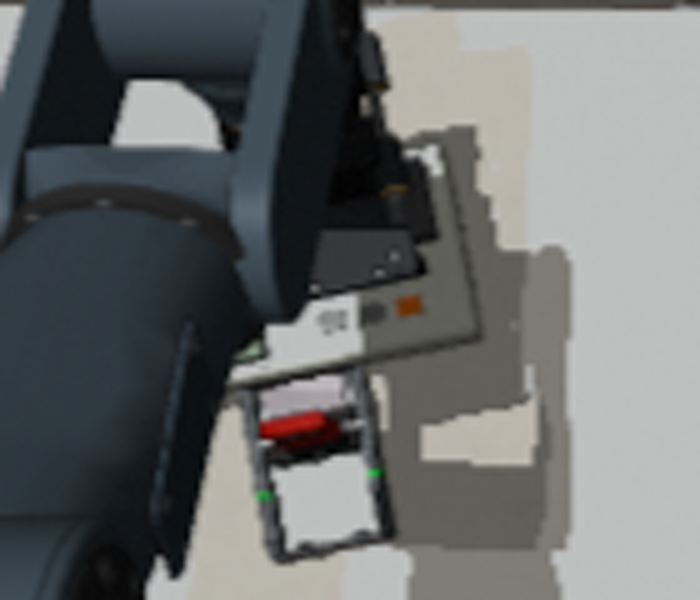

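View pics/s2.png

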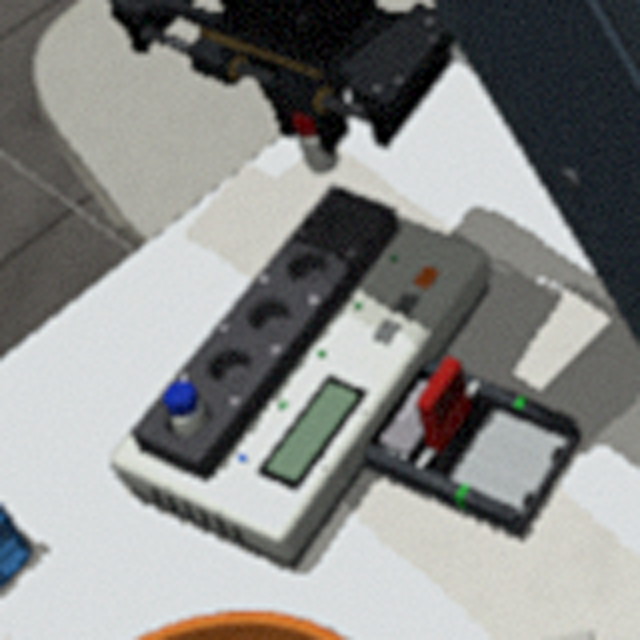

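```bash
cat > ov.py <<'E'
from h import *
from go import st
def overlay(name,box,s,out,dx=0,dy=0):
    c=cams.camera(name); o,M=st()
    im=c["img"][:,:,::-1][box[1]:box[3],box[0]:box[2]]; im=cv2.resize(im,None,fx=s,fy=s,interpolation=cv2.INTER_CUBIC).copy()
    top=o["position"]-M[:,2]*.024 # top of vial above TCP
    for h in(0,.014,.05):
        q=top+M[:,2]*h; r=.0095 if h<.02 else .0105
        pts=[]
        for a in np.linspace(0,6.283,40): pts.append((proj(c,q+r*(np.cos(a)*M[:,0]+np.sin(a)*M[:,1]))+.5-np.array(box[:2]))*s)
        cv2.polylines(im,[np.int32(pts)],True,(0,255,255),1)
    cv2.imwrite("pics/"+out,im)
E
python3 - <<'E'
from ov import *
overlay("scene",(150,180,230,240),10,"s3.png")
E
```

```text
(no output)
```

View pics/s3.png

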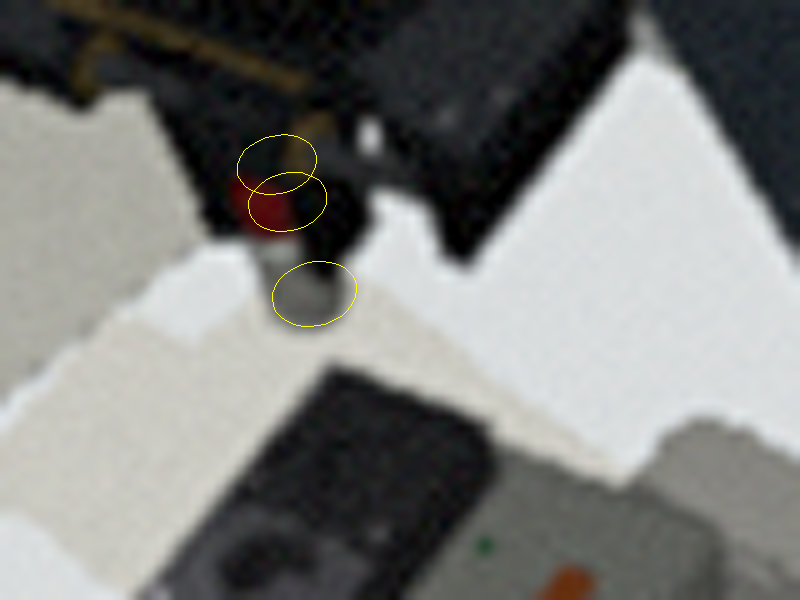

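```bash
python3 - <<'E'
from h import *
S=cams.camera("scene");T=cams.camera("top")
fs=lambda p:(np.array(p)+.5)/5-.5+np.array([110,210]); ft=lambda p:(np.array(p)+.5)/6-.5+np.array([130,140])
for a,b in(((236,255),(230,170)),((287,192),(310,154)),((333,132),(390,137)),((378,75),(470,120))):
    print(np.round(atz(S,fs(a),.074),4),np.round(atz(S,fs(a)+[.7,-.4],.074),4),"T",np.round(atz(T,ft(b),.074),4))
E
python3 go.py .6497 .0819 .165
```

```text
[0.6241 0.2058 0.074 ] [0.6236 0.2039 0.074 ] T [0.6239 0.2025 0.074 ]
[0.6325 0.1644 0.074 ] [0.632  0.1625 0.074 ] T [0.6325 0.1617 0.074 ]
[0.642 0.124 0.074] [0.6415 0.1221 0.074 ] T [0.6415 0.1209 0.074 ]
[0.6509 0.0835 0.074 ] [0.6504 0.0814 0.074 ] T [0.6506 0.0801 0.074 ]
t 7.45 pos [0.6491 0.0843 0.1653] yaw 1.7881 tilt [ 0.0213 -0.0233] F [0.24 0.38 0.29] w 0.0196
shift mm [-2.5  0.1  0.4] spin to 1.785 0.003
```

```bash
python3 go.py .650 .0816 .110
```

```text
t 7.45 pos [0.6491 0.0843 0.1653] yaw 1.7881 tilt [ 0.0213 -0.0233] F [0.24 0.38 0.29] w 0.0196
shift mm [-1.3 -0.6 55.3] spin to 1.785 0.003
```

>>> play_rows([
  {"x": 0,"y": 0,"z": 15,"spin": 0.003},
  {"x": 0,"y": 0,"z": 25,"spin": 0},
  {"x": -1,"y": -0.5,"z": 12,"spin": 0},
])

```text
time: 7.75
position: [0.6517, 0.0787, 0.1132]
tool_rot: [0.629, 0.777, -0.001, 0.018]
ft_force: [0.1, -0.9, -0.6]
grip_width: 0.0195
```

```bash
python3 - <<'E'
from ov import *
overlay("scene",(150,180,230,240),10,"s4.png")
E
python3 go.py .650 .0816 .08
```

```text
t 7.8 pos [0.6508 0.0784 0.1116] yaw 1.7804 tilt [ 0.0241 -0.0241] F [-0.68 -0.57 -1.4 ] w 0.0196
shift mm [ 4.2 -0.7 31.5] spin to 1.785 -0.005
```

View pics/s4.png

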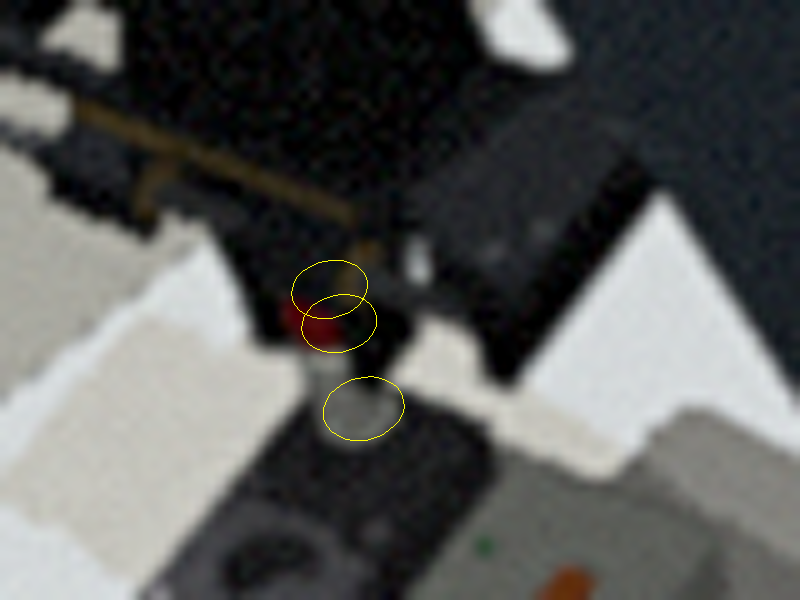

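>>> play_rows([
  {"x": 3,"y": -0.5,"z": 6,"spin": -0.005},
  {"x": 0,"y": 0,"z": 0,"spin": 0},
])

```text
time: 8.0
position: [0.6492, 0.0803, 0.1039]
tool_rot: [0.628, 0.778, -0.003, 0.016]
ft_force: [-0.9, 0.3, 0.4]
grip_width: 0.0196
```

```bash
python3 go.py .650 .0816 .08
```

```text
t 8.0 pos [0.6492 0.0803 0.1039] yaw 1.7843 tilt [ 0.0216 -0.024 ] F [-0.9   0.29  0.37] w 0.0196
shift mm [ 1.8  0.7 23.9] spin to 1.785 -0.001
```

>>> play_rows([
  {"x": 1.5,"y": 0.5,"z": 5,"spin": 0},
  {"x": 0,"y": 0,"z": 6,"spin": 0},
])

```text
time: 8.2
position: [0.651, 0.0818, 0.0939]
tool_rot: [0.628, 0.778, -0.001, 0.017]
ft_force: [-0.6, -0.2, -0.1]
grip_width: 0.0198
```

```bash
python3 go.py .650 .0816 .08
```

```text
t 8.2 pos [0.651  0.0818 0.0939] yaw 1.7844 tilt [ 0.0253 -0.0242] F [-0.64 -0.18 -0.07] w 0.0198
shift mm [ 0.5 -1.3 13.9] spin to 1.785 -0.001
```

>>> play_rows([
  {"x": 0,"y": -0.5,"z": 6,"spin": 0},
  {"x": 0,"y": 0,"z": 5,"spin": 0},
  {"x": 0,"y": 0,"z": 2,"spin": 0},
])

```text
time: 8.5
position: [0.6517, 0.0815, 0.0814]
tool_rot: [0.627, 0.779, -0.001, 0.018]
ft_force: [-3.6, -0.8, 14.6]
grip_width: 0.0195
```

```bash
python3 go.py .650 .0816 .08;python3 - <<'E'
from ov import *
overlay("scene",(150,180,230,240),10,"s5.png")
E
```

```text
t 8.5 pos [0.6517 0.0815 0.0814] yaw 1.7851 tilt [ 0.0273 -0.0245] F [-3.62 -0.8  14.6 ] w 0.0195
shift mm [ 0.5 -1.6  1.4] spin to 1.785 0.0
```

View pics/s5.png

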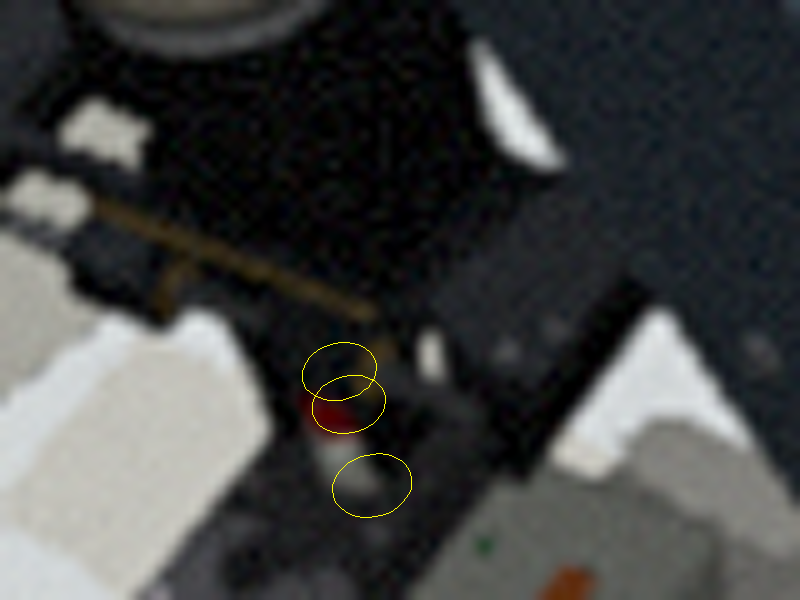

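>>> play_rows([
  {"x": 0,"y": 0,"z": -0.5,"spin": 0},
])

```text
time: 8.65
position: [0.6516, 0.0816, 0.0823]
tool_rot: [0.627, 0.779, -0.001, 0.018]
ft_force: [-0.1, -0.5, -1.3]
grip_width: 0.0195
```

>>> play_rows([
  {"x": 0,"y": 0,"z": 0,"spin": 0},
  {"x": 0,"y": 0,"z": 0,"spin": 0},
  {"x": 0,"y": 0,"z": 0,"spin": 0},
  {"x": 0,"y": 0,"z": -15,"spin": 0},
  {"x": 0,"y": 0,"z": -35,"spin": 0},
  {"x": 0,"y": 0,"z": -40,"spin": 0},
], grip=0.48)

```text
time: 9.25
position: [0.6449, 0.0838, 0.1689]
tool_rot: [0.627, 0.779, -0.005, 0.013]
ft_force: [0.3, -0.6, 0.3]
grip_width: 0.0417
```

```bash
python3 go.py .5179 -.3689 .165; python3 - <<'E'
from h import *
c=cams.camera("scene"); save(c,"s6.png",(130,170,250,290),6)
E
```

```text
t 9.25 pos [0.6449 0.0838 0.1689] yaw 1.785 tilt [ 0.0129 -0.024 ] F [ 0.32 -0.62  0.28] w 0.0417
shift mm [-415.1 -220.4   13.1] spin to 1.785 0.0
```

View pics/s6.png

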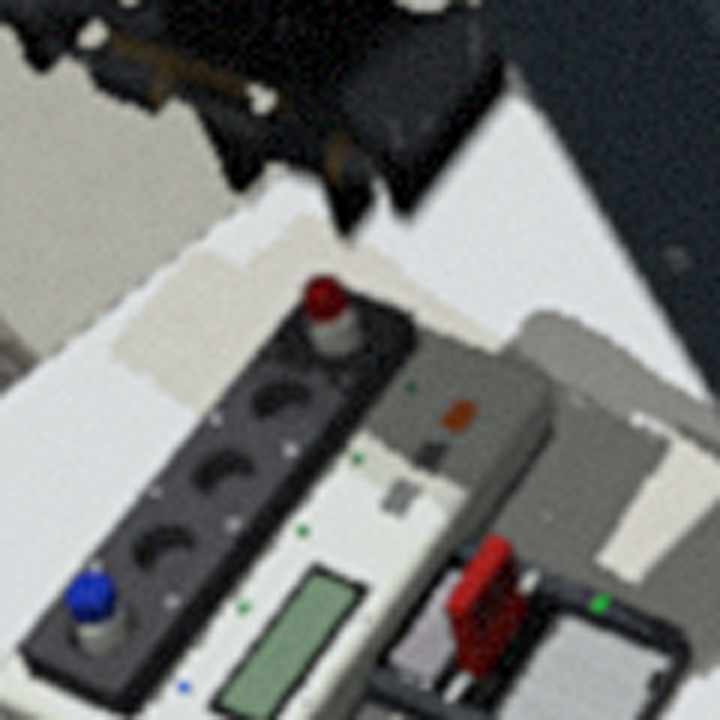

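>>> play_rows([
  {"x": -20,"y": -9,"z": 0,"spin": 0},
  {"x": -45,"y": -21,"z": 0,"spin": 0},
  {"x": -45,"y": -21,"z": 0,"spin": 0},
  {"x": -45,"y": -21,"z": 0,"spin": 0},
  {"x": -45,"y": -21,"z": 0,"spin": 0},
  {"x": -45,"y": -21,"z": 0,"spin": 0},
  {"x": -45,"y": -20,"z": 0,"spin": 0},
  {"x": -20,"y": -9,"z": 0,"spin": 0},
])

```text
time: 10.1
position: [0.5824, -0.2542, 0.1976]
tool_rot: [0.623, 0.782, 0.005, 0.03]
ft_force: [0.2, 1.2, -0.4]
grip_width: 0.0419
```

```bash
python3 go.py .5594 -.304 .1
```

```text
t 10.1 pos [ 0.5824 -0.2542  0.1976] yaw 1.7953 tilt [ 0.053  -0.0297] F [ 0.21  1.16 -0.36] w 0.0419
shift mm [-39.4 -38.   97.7] spin to 1.785 0.01
```

>>> play_rows([
  {"x": 0,"y": 0,"z": 0,"spin": 0},
])

```text
time: 10.2
position: [0.5821, -0.2581, 0.1988]
tool_rot: [0.625, 0.78, 0.005, 0.031]
ft_force: [0.6, -0.6, 0.4]
grip_width: 0.042
```

```bash
python3 go.py .5594 -.304 .1
```

```text
t 10.2 pos [ 0.5821 -0.2581  0.1988] yaw 1.7906 tilt [ 0.0548 -0.0321] F [ 0.63 -0.6   0.44] w 0.042
shift mm [-35.6 -36.8  98.8] spin to 1.785 0.006
```

>>> play_rows([
  {"x": -20,"y": -20,"z": 20,"spin": 0},
])

```text
time: 10.3
position: [0.571, -0.2822, 0.1822]
tool_rot: [0.624, 0.781, 0.006, 0.035]
ft_force: [0.3, -0.2, -0.1]
grip_width: 0.0418
```

```bash
python3 go.py .5594 -.304 .1
```

```text
t 10.3 pos [ 0.571  -0.2822  0.1822] yaw 1.7922 tilt [ 0.0621 -0.0349] F [ 0.34 -0.19 -0.1 ] w 0.0418
shift mm [-14.8 -20.5  82. ] spin to 1.785 0.007
```

>>> play_rows([
  {"x": 0,"y": 0,"z": 0,"spin": 0},
])

```text
time: 10.4
position: [0.5686, -0.283, 0.1804]
tool_rot: [0.625, 0.78, 0.005, 0.033]
ft_force: [0.1, 1.3, 0.2]
grip_width: 0.0417
```

```bash
python3 go.py .5594 -.304 .1; python3 -c "
from h import *
for i in range(1): cams.camera('top')
"; python3 go.py .5594 -.304 .1
```

```text
t 10.4 pos [ 0.5686 -0.283   0.1804] yaw 1.79 tilt [ 0.058  -0.0333] F [0.08 1.26 0.19] w 0.0417
shift mm [-14.9 -17.5  80.4] spin to 1.785 0.005
t 10.45 pos [ 0.5705 -0.2818  0.1821] yaw 1.7906 tilt [ 0.0616 -0.0336] F [ 0.47 -0.14  0.72] w 0.0416
shift mm [-15.4 -20.   82. ] spin to 1.785 0.006
```

>>> play_rows([
  {"x": 0,"y": 0,"z": -40,"spin": 0},
  {"x": 0,"y": 0,"z": -40,"spin": 0},
  {"x": 0,"y": 0,"z": -40,"spin": 0},
])

```text
time: 10.75
position: [0.5618, -0.2704, 0.2996]
tool_rot: [0.623, 0.782, 0.007, 0.026]
ft_force: [0.4, -0.7, -0.0]
grip_width: 0.0421
```

```bash
cat > hold.py <<'E'
from h import *
import sys
for i in range(int(sys.argv[1])): cams.camera("scene")
E
python3 go.py .5594 -.304 .1; python3 hold.py 2;python3 go.py .5594 -.304 .1
```

```text
t 10.75 pos [ 0.5618 -0.2704  0.2996] yaw 1.7944 tilt [ 0.0505 -0.0215] F [ 0.36 -0.7  -0.05] w 0.0421
shift mm [-25.8 -18.7 199.9] spin to 1.785 0.009
t 10.85 pos [ 0.5656 -0.2727  0.3063] yaw 1.7946 tilt [ 0.0639 -0.0311] F [ 0.95 -0.53  0.03] w 0.0418
shift mm [-19.9 -24.4 206.4] spin to 1.785 0.01
```

>>> play_rows([
  {"x": 0,"y": 0,"z": 50,"spin": 0},
])

```text
time: 10.95
position: [0.5743, -0.2756, 0.2654]
tool_rot: [0.622, 0.782, 0.009, 0.045]
ft_force: [1.4, -0.6, 0.0]
grip_width: 0.042
```

```bash
python3 go.py .5594 -.304 .1; python3 hold.py 2;python3 go.py .5594 -.304 .1
```

```text
t 10.95 pos [ 0.5743 -0.2756  0.2654] yaw 1.796 tilt [ 0.081  -0.0425] F [ 1.37 -0.55  0.03] w 0.042
shift mm [-14.4 -32.4 164.7] spin to 1.785 0.011
t 11.05 pos [ 0.5667 -0.2703  0.2526] yaw 1.797 tilt [ 0.0565 -0.0247] F [-1.04  0.09 -0.94] w 0.0418
shift mm [-25.6 -22.3 152.7] spin to 1.785 0.012
```

>>> play_rows([
  {"x": 0,"y": 0,"z": 50,"spin": 0},
])

```text
time: 11.15
position: [0.5737, -0.273, 0.2124]
tool_rot: [0.621, 0.783, 0.008, 0.037]
ft_force: [1.1, -0.7, 0.3]
grip_width: 0.0417
```

```bash
python3 go.py .5594 -.304 .1; python3 hold.py 2;python3 go.py .5594 -.304 .1
```

```text
t 11.15 pos [ 0.5737 -0.273   0.2124] yaw 1.7982 tilt [ 0.0676 -0.0322] F [ 1.13 -0.67  0.28] w 0.0417
shift mm [-21.7 -27.6 112.1] spin to 1.785 0.013
t 11.25 pos [ 0.566  -0.2678  0.2012] yaw 1.7986 tilt [ 0.045 -0.016] F [-1.61  1.55 -1.1 ] w 0.0419
shift mm [-31.1 -18.7 101.4] spin to 1.785 0.014
```

>>> play_rows([
  {"x": 0,"y": 0,"z": -50,"spin": 0},
  {"x": 0,"y": 0,"z": 50,"spin": 0.007},
])

```text
time: 11.45
position: [0.5697, -0.2688, 0.2153]
tool_rot: [0.624, 0.781, 0.008, 0.027]
ft_force: [2.5, -2.1, 0.8]
grip_width: 0.0416
```

```bash
python3 go.py .5594 -.304 .1; python3 hold.py 2;python3 go.py .5594 -.304 .1
```

```text
t 11.45 pos [ 0.5697 -0.2688  0.2153] yaw 1.7928 tilt [ 0.0522 -0.0205] F [ 2.53 -2.14  0.78] w 0.0416
shift mm [-28.5 -23.1 115.3] spin to 1.785 0.008
t 11.55 pos [ 0.5593 -0.2619  0.1996] yaw 1.7931 tilt [0.0229 0.0001] F [-1.2   1.04 -1.31] w 0.0414
shift mm [-40.6 -11.4  99.6] spin to 1.785 0.008
```

>>> play_rows([
  {"x": 0,"y": 0,"z": -50,"spin": 0},
  {"x": 0,"y": 0,"z": 50,"spin": 0.007},
])

```text
time: 11.75
position: [0.5626, -0.2634, 0.2141]
tool_rot: [0.627, 0.779, 0.008, 0.013]
ft_force: [3.0, -2.5, -0.1]
grip_width: 0.0418
```

```bash
python3 go.py .5594 -.304 .1; python3 hold.py 2;python3 go.py .5594 -.304 .1
```

```text
t 11.75 pos [ 0.5626 -0.2634  0.2141] yaw 1.7871 tilt [ 0.0303 -0.0049] F [ 2.98 -2.49 -0.07] w 0.0418
shift mm [-37.7 -15.2 114.1] spin to 1.785 0.002
t 11.85 pos [ 0.5519 -0.2561  0.1984] yaw 1.7869 tilt [0.0005 0.0162] F [-1.38  1.06 -1.11] w 0.0422
shift mm [-49.9  -3.4  97.6] spin to 1.785 0.002
```

```bash
for i in 1 2 3; do python3 hold.py 1;python3 go.py .5594 -.304 .1; done
```

```text
t 11.9 pos [ 0.5528 -0.2567  0.1995] yaw 1.787 tilt [0.0025 0.0148] F [-0.04 -0.14  0.44] w 0.0416
shift mm [-49.   -4.2  98.8] spin to 1.785 0.002
t 11.95 pos [ 0.5539 -0.2576  0.2006] yaw 1.7869 tilt [0.0055 0.0127] F [0.15 0.96 0.96] w 0.042
shift mm [-47.6  -5.4 100. ] spin to 1.785 0.002
t 12.0 pos [ 0.5547 -0.2582  0.2012] yaw 1.7868 tilt [0.0076 0.0111] F [ 0.06 -1.09  0.22] w 0.0418
shift mm [-46.7  -6.2 100.8] spin to 1.785 0.002
```

>>> play_rows([
  {"x": -45,"y": -5,"z": 0,"spin": 0.002},
])

```text
time: 12.1
position: [0.5592, -0.2982, 0.2023]
tool_rot: [0.625, 0.78, 0.008, -0.003]
ft_force: [0.6, -0.8, -1.5]
grip_width: 0.0416
```

```bash
for i in 1 2 ; do python3 hold.py 2;python3 go.py .5594 -.304 .1; done
```

```text
t 12.2 pos [ 0.5614 -0.3089  0.2033] yaw 1.7825 tilt [0.0127 0.0044] F [ 0.82  0.21 -0.45] w 0.0416
shift mm [  5.   -2.4 103.3] spin to 1.785 -0.002
t 12.3 pos [ 0.56   -0.3046  0.2023] yaw 1.7833 tilt [0.0094 0.01  ] F [ 0.3   0.26 -0.14] w 0.0419
shift mm [-1.000e-01 -1.600e+00  1.023e+02] spin to 1.785 -0.002
```

>>> play_rows([
  {"x": 0,"y": -1,"z": 50,"spin": 0},
])

```text
time: 12.4
position: [0.5646, -0.3077, 0.1597]
tool_rot: [0.628, 0.778, 0.007, 0.009]
ft_force: [0.9, -1.5, -0.1]
grip_width: 0.0416
```

```bash
python3 hold.py 5;python3 go.py .5594 -.304 .1
```

```text
t 12.65 pos [ 0.5599 -0.3039  0.1536] yaw 1.784 tilt [0.0099 0.0098] F [-0.02  0.73  0.07] w 0.0414
shift mm [-0.4 -1.1 53.6] spin to 1.785 -0.001
```

>>> play_rows([
  {"x": 0,"y": 0,"z": 50,"spin": 0},
])

```text
time: 12.75
position: [0.5668, -0.3078, 0.1121]
tool_rot: [0.628, 0.778, 0.007, 0.011]
ft_force: [0.7, -0.9, -0.3]
grip_width: 0.0416
```

```bash
python3 hold.py 5;python3 go.py .5594 -.304 .03
```

```text
t 13.0 pos [ 0.5614 -0.3039  0.1058] yaw 1.7843 tilt [0.012  0.0081] F [-0.35 -0.03  0.62] w 0.0415
shift mm [-0.  -3.  75.8] spin to 1.785 -0.001
```

>>> play_rows([
  {"x": 0,"y": -2,"z": 42,"spin": 0},
])

```text
time: 13.1
position: [0.566, -0.3084, 0.0719]
tool_rot: [0.628, 0.778, 0.007, 0.012]
ft_force: [1.1, -1.0, -0.2]
grip_width: 0.0417
```

```bash
python3 hold.py 5;python3 go.py .5594 -.304 .03
```

```text
t 13.35 pos [ 0.561  -0.3048  0.0662] yaw 1.7843 tilt [0.0145 0.0062] F [-0.55 -0.19  1.02] w 0.0419
shift mm [ 1.  -2.  36.2] spin to 1.785 -0.001
```

>>> play_rows([
  {"x": 0,"y": -2,"z": 33,"spin": 0},
])

```text
time: 13.45
position: [0.5643, -0.3085, 0.0395]
tool_rot: [0.628, 0.778, 0.007, 0.011]
ft_force: [-0.0, -2.1, -0.5]
grip_width: 0.0417
```

```bash
python3 hold.py 5;python3 go.py .5594 -.304 .03
```

```text
t 13.7 pos [ 0.5604 -0.3057  0.035 ] yaw 1.7843 tilt [0.0164 0.0047] F [ 0.8   0.84 -0.42] w 0.042
shift mm [ 1.8 -0.7  5. ] spin to 1.785 -0.001
```

>>> play_rows([
  {"x": 1.5,"y": -0.5,"z": 4,"spin": 0},
])

```text
time: 13.8
position: [0.561, -0.3053, 0.033]
tool_rot: [0.628, 0.778, 0.007, 0.007]
ft_force: [-0.4, 0.5, -0.1]
grip_width: 0.0418
```

```bash
python3 hold.py 3;python3 go.py .5594 -.304 .03
```

```text
t 13.95 pos [ 0.56   -0.3044  0.0318] yaw 1.7845 tilt [0.0172 0.0041] F [ 0.55 -0.35 -0.18] w 0.0416
shift mm [ 0.5 -0.6  1.8] spin to 1.785 -0.0
```

>>> play_rows([
  {"x": 0,"y": 0,"z": 0,"spin": 0},
], grip=0)

```text
time: 14.05
position: [0.5601, -0.3044, 0.0322]
tool_rot: [0.628, 0.778, 0.007, 0.006]
ft_force: [0.1, 0.7, 0.7]
grip_width: 0.0382
```

```bash
python3 hold.py 7;python3 go.py .5594 -.304 .165
```

```text
t 14.4 pos [ 0.56   -0.3044  0.0318] yaw 1.7844 tilt [0.0172 0.0041] F [-0.46 -0.06  1.  ] w 0.0194
shift mm [   0.5    1.8 -133.2] spin to 1.785 -0.001
```

>>> play_rows([
  {"x": 0,"y": 0,"z": -45,"spin": 0},
  {"x": 0,"y": 0,"z": -45,"spin": 0},
  {"x": 0,"y": 0,"z": -45,"spin": 0},
])

```text
time: 14.7
position: [0.5528, -0.3013, 0.1598]
tool_rot: [0.628, 0.778, 0.007, -0.006]
ft_force: [0.8, -1.0, -1.3]
grip_width: 0.0196
```

```bash
python3 hold.py 3;python3 go.py .641 .122 .165
```

```text
t 14.85 pos [ 0.556  -0.3038  0.1636] yaw 1.7842 tilt [0.0087 0.0109] F [ 0.11  0.32 -0.8 ] w 0.0197
shift mm [398.1 173.3   4. ] spin to 1.785 -0.001
```

>>> play_rows([
  {"x": 20,"y": 9,"z": -3,"spin": 0},
  {"x": 44,"y": 19,"z": 0,"spin": 0},
  {"x": 44,"y": 19,"z": 0,"spin": 0},
  {"x": 44,"y": 19,"z": 0,"spin": 0},
  {"x": 44,"y": 19,"z": 0,"spin": 0},
  {"x": 44,"y": 19,"z": 0,"spin": 0},
  {"x": 44,"y": 19,"z": 0,"spin": 0},
  {"x": 44,"y": 19,"z": 0,"spin": 0},
])

```text
time: 15.65
position: [0.6224, 0.0518, 0.1599]
tool_rot: [0.633, 0.774, 0.003, -0.007]
ft_force: [0.5, 0.1, -0.1]
grip_width: 0.0191
```

```bash
for i in 1 2 3; do python3 hold.py 1;python3 go.py .641 .122 .165; done
```

```text
t 15.7 pos [0.6231 0.0602 0.16  ] yaw 1.7742 tilt [-0.0056  0.0192] F [1.45 3.86 0.31] w 0.0195
shift mm [57.  30.  -3.9] spin to 1.785 -0.011
t 15.75 pos [0.6225 0.0564 0.1599] yaw 1.7768 tilt [-0.0066  0.0155] F [-0.11 -0.56 -0.  ] w 0.0197
shift mm [60.5 31.5 -4.2] spin to 1.785 -0.008
t 15.8 pos [0.6223 0.0533 0.1599] yaw 1.7755 tilt [-0.0071  0.0133] F [ 0.2   0.01 -0.6 ] w 0.02
shift mm [63.5 32.3 -4.3] spin to 1.785 -0.01
```

>>> play_rows([
  {"x": 40,"y": 20,"z": -5,"spin": -0.009},
])

```text
time: 15.9
position: [0.6322, 0.0922, 0.1633]
tool_rot: [0.629, 0.777, 0.0, -0.008]
ft_force: [1.0, 0.8, -0.1]
grip_width: 0.0194
```

```bash
for i in 1 2 ; do python3 hold.py 2;python3 go.py .641 .122 .165; done
```

```text
t 16.0 pos [0.6341 0.0997 0.1647] yaw 1.7872 tilt [-0.007   0.0154] F [ 0.01 -0.88  0.4 ] w 0.0197
shift mm [20.3 11.5  0. ] spin to 1.785 0.002
t 16.1 pos [0.6331 0.096  0.1643] yaw 1.7853 tilt [-0.0091  0.0126] F [-0.68 -0.24 -0.92] w 0.0197
shift mm [23.7 13.3 -0.4] spin to 1.785 0.0
```

>>> play_rows([
  {"x": 23,"y": 13,"z": 0,"spin": 0},
])

```text
time: 16.2
position: [0.6398, 0.1172, 0.1637]
tool_rot: [0.629, 0.777, 0.0, -0.008]
ft_force: [0.2, 0.4, 0.4]
grip_width: 0.0197
```

```bash
python3 hold.py 4;python3 go.py .6415 .1216 .11
```

```text
t 16.4 pos [0.6403 0.1196 0.1638] yaw 1.7843 tilt [-0.0108  0.0116] F [ 0.58  0.02 -0.51] w 0.0195
shift mm [ 1.   2.  53.9] spin to 1.785 -0.001
```

>>> play_rows([
  {"x": 1,"y": 2,"z": 48,"spin": 0},
])

```text
time: 16.5
position: [0.6474, 0.1198, 0.1219]
tool_rot: [0.628, 0.778, 0.006, -0.001]
ft_force: [1.6, 0.4, -0.9]
grip_width: 0.0196
```

```bash
python3 - <<'E'
from ov import *
for i in range(4): cams.camera("top")
overlay("scene",(140,190,220,250),10,"s7.png")
E
python3 go.py .6415 .1216 .08
```

```text
t 16.75 pos [0.6417 0.1205 0.1165] yaw 1.7832 tilt [-0.0109  0.0115] F [-0.08  0.15  0.78] w 0.0197
shift mm [ 0.6  0.4 36.5] spin to 1.785 -0.002
```

View pics/s7.png

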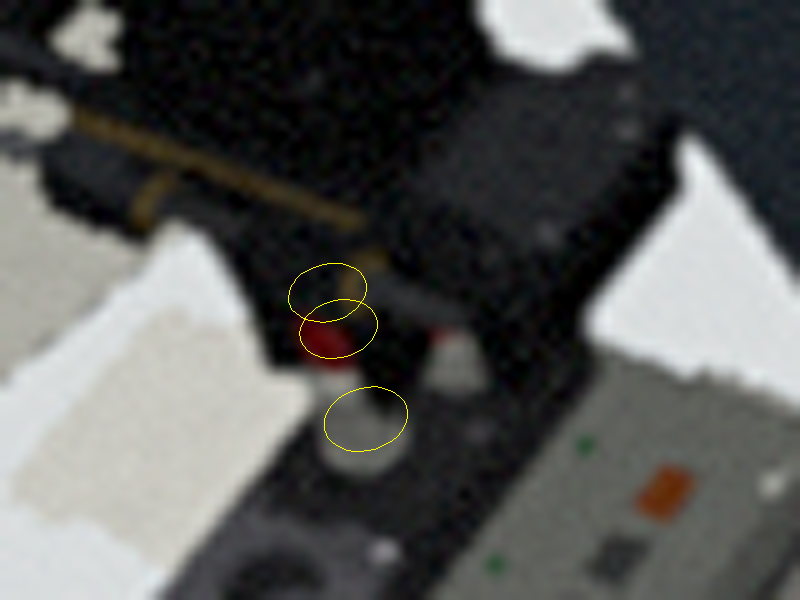

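```bash
python3 - <<'E'
from ov import *
overlay("scene",(140,190,220,250),10,"s8.png")
c=cams.camera("scene"); p=np.array([.6415,.121,.11])
for d in np.eye(3)*.001: print(np.round((proj(c,p+d)-proj(c,p)),2))
E
python3 go.py .6415 .1216 .08
```

```text
[-0.28 -0.19]
[-0.29  0.25]
[-0.08 -0.25]
t 16.85 pos [0.6429 0.121  0.1181] yaw 1.7838 tilt [-0.0071  0.0115] F [ 0.6   0.45 -0.48] w 0.0194
shift mm [ 0.4 -1.1 38.1] spin to 1.785 -0.001
```

View pics/s8.png

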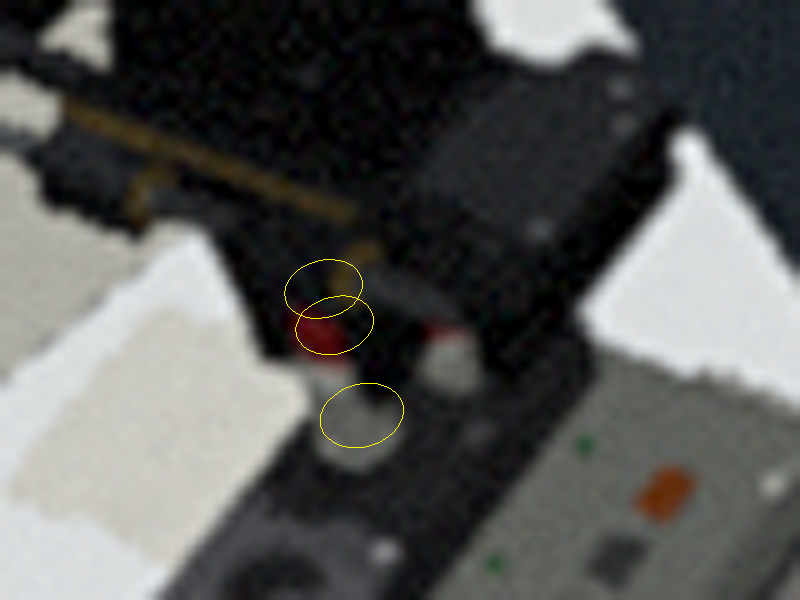

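```bash
sed -i 's/c=cams.camera(name); o,M=st()/o,M=st(); c=cams.camera(name)/' ov.py; sed -i 's/\*.024 #/*.022 #/' ov.py
python3 - <<'E'
from ov import *
overlay("scene",(140,190,220,250),10,"s9.png")
E
python3 go.py .6415 .1216 .08
```

```text
t 16.9 pos [0.6429 0.1212 0.1182] yaw 1.784 tilt [-0.0067  0.0116] F [-0.26  1.05  0.43] w 0.0194
shift mm [ 0.2 -1.1 38.2] spin to 1.785 -0.001
```

View pics/s9.png

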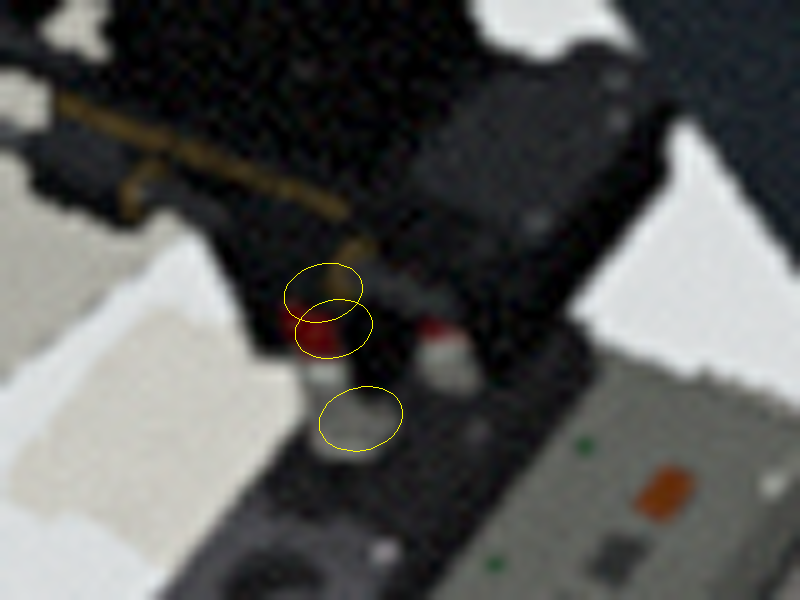

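>>> play_rows([
  {"x": 0,"y": -1,"z": 12,"spin": 0},
])

```text
time: 17.0
position: [0.6442, 0.121, 0.1092]
tool_rot: [0.628, 0.778, 0.005, -0.004]
ft_force: [0.5, 0.3, -0.0]
grip_width: 0.0199
```

```bash
python3 hold.py 6; python3 go.py .6415 .1216 .08
```

```text
t 17.3 pos [0.6419 0.1212 0.1063] yaw 1.7842 tilt [-0.0066  0.0116] F [ 0.08 -0.63 -0.41] w 0.0199
shift mm [ 0.2 -0.2 26.3] spin to 1.785 -0.001
```

Well aligned. Inserting.

>>> play_rows([
  {"x": 0,"y": -1,"z": 12,"spin": 0},
])

```text
time: 17.4
position: [0.6426, 0.1212, 0.0958]
tool_rot: [0.628, 0.778, 0.004, -0.004]
ft_force: [0.3, -0.3, -0.2]
grip_width: 0.0193
```

```bash
python3 hold.py 5; python3 go.py .6415 .1216 .08
```

```text
t 17.65 pos [0.6405 0.1211 0.0939] yaw 1.7841 tilt [-0.0077  0.0116] F [-0.18  0.38 -0.39] w 0.0196
shift mm [ 0.1  1.2 13.9] spin to 1.785 -0.001
```

>>> play_rows([
  {"x": 0,"y": 0,"z": 10,"spin": 0},
])

```text
time: 17.75
position: [0.6417, 0.1213, 0.0849]
tool_rot: [0.628, 0.778, 0.003, -0.005]
ft_force: [0.2, 0.2, 0.2]
grip_width: 0.0197
```

```bash
python3 hold.py 4; python3 go.py .6415 .1216 .08
```

```text
t 17.95 pos [0.6402 0.1211 0.0833] yaw 1.7842 tilt [-0.0085  0.0115] F [-1.2  -0.23 -0.03] w 0.0196
shift mm [0.2 1.4 3.3] spin to 1.785 -0.001
```

Free of force, 1–2 mm above the floor. Seating and releasing.

>>> play_rows([
  {"x": 0,"y": 0.5,"z": 2,"spin": 0},
])

```text
time: 18.05
position: [0.6407, 0.1213, 0.0815]
tool_rot: [0.628, 0.778, 0.002, -0.007]
ft_force: [-2.9, 0.8, 12.8]
grip_width: 0.0197
```

```bash
python3 hold.py 3; python3 go.py .6415 .1216 .08
```

```text
t 18.2 pos [0.6408 0.1214 0.0817] yaw 1.7842 tilt [-0.0083  0.0116] F [-0.13  0.55  2.66] w 0.0193
shift mm [0.1 0.8 1.7] spin to 1.785 -0.001
```

>>> play_rows([
  {"x": 0,"y": 0,"z": 0,"spin": 0},
], grip=0.48)

```text
time: 18.3
position: [0.6406, 0.1214, 0.0817]
tool_rot: [0.628, 0.778, 0.002, -0.007]
ft_force: [-0.2, 0.2, -0.8]
grip_width: 0.0229
```

```bash
python3 hold.py 5; python3 go.py .6415 .1216 .08
```

```text
t 18.55 pos [0.6406 0.1214 0.0815] yaw 1.7842 tilt [-0.0087  0.0116] F [ 0.01 -0.94 -0.11] w 0.0381
shift mm [-0.   0.9  1.5] spin to 1.785 -0.001
```

>>> play_rows([
  {"x": 0,"y": 0,"z": -35,"spin": 0},
  {"x": 0,"y": 0,"z": -45,"spin": 0},
])

```text
time: 18.75
position: [0.636, 0.1202, 0.1554]
tool_rot: [0.628, 0.778, -0.004, -0.014]
ft_force: [0.6, -0.3, 0.8]
grip_width: 0.0413
```

```bash
python3 hold.py 3;python3 go.py .5721 -.3577 .165; python3 - <<'E'
from h import *
c=cams.camera("scene"); save(c,"s10.png",(130,170,250,290),6)
E
```

```text
t 18.9 pos [0.6401 0.1204 0.1601] yaw 1.784 tilt [-0.0131  0.0116] F [ 0.74 -0.48  0.01] w 0.0417
shift mm [-452.8 -167.7   -9.5] spin to 1.785 -0.001
```

View pics/s10.png

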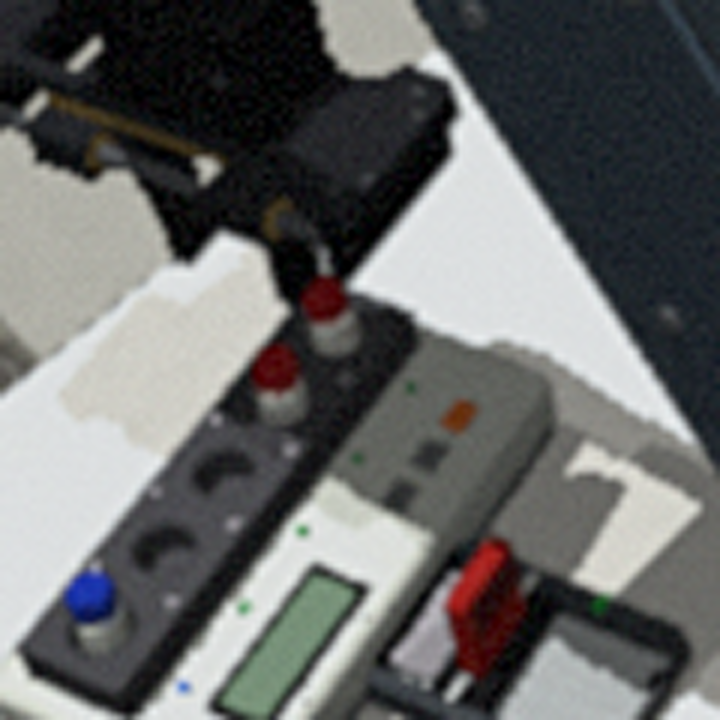

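>>> play_rows([
  {"x": -25,"y": -9,"z": 0,"spin": 0},
  {"x": -45,"y": -17,"z": 0,"spin": 0},
  {"x": -45,"y": -17,"z": 0,"spin": 0},
  {"x": -45,"y": -17,"z": 0,"spin": 0},
  {"x": -45,"y": -17,"z": 0,"spin": 0},
])

```text
time: 19.45
position: [0.6013, -0.094, 0.1474]
tool_rot: [0.623, 0.782, -0.003, -0.017]
ft_force: [0.3, -0.6, -0.4]
grip_width: 0.0416
```

```bash
for i in 1 2;do python3 hold.py 2;python3 go.py .5721 -.3577 .165; done
```

```text
t 19.55 pos [ 0.6013 -0.099   0.1472] yaw 1.7892 tilt [-0.0311  0.0141] F [0.59 0.1  0.87] w 0.0418
shift mm [-245.8  -85.2  -20.5] spin to 1.785 0.004
t 19.65 pos [ 0.6018 -0.094   0.1476] yaw 1.7926 tilt [-0.031   0.0169] F [ 0.6   0.37 -1.27] w 0.0414
shift mm [-250.2  -87.5  -20.9] spin to 1.785 0.008
```

>>> play_rows([
  {"x": -25,"y": -9,"z": -5,"spin": 0.004},
  {"x": -45,"y": -16,"z": -5,"spin": 0.004},
  {"x": -45,"y": -16,"z": -5,"spin": 0},
  {"x": -45,"y": -16,"z": -5,"spin": 0},
  {"x": -45,"y": -16,"z": 0,"spin": 0},
])

```text
time: 20.15
position: [0.5756, -0.2988, 0.1589]
tool_rot: [0.619, 0.785, -0.002, -0.025]
ft_force: [1.1, -0.2, 0.4]
grip_width: 0.0413
```

```bash
for i in 1 2;do python3 hold.py 2;python3 go.py .5721 -.3577 .165; done
```

```text
t 20.25 pos [ 0.5751 -0.3042  0.1582] yaw 1.7982 tilt [-0.0409  0.0238] F [ 0.04 -0.95  0.72] w 0.0418
shift mm [-51.3 -15.2  -8. ] spin to 1.785 0.013
t 20.35 pos [ 0.5748 -0.2985  0.1579] yaw 1.8011 tilt [-0.0432  0.0287] F [-0.22  0.36  0.24] w 0.0416
shift mm [-56.7 -16.5  -8.7] spin to 1.785 0.016
```

>>> play_rows([
  {"x": -48,"y": -14,"z": -10,"spin": 0.015},
])

```text
time: 20.45
position: [0.5721, -0.3391, 0.1643]
tool_rot: [0.623, 0.781, -0.001, -0.031]
ft_force: [0.9, 0.0, -0.5]
grip_width: 0.0418
```

```bash
python3 hold.py 4;python3 go.py .5721 -.3577 .165
```

```text
t 20.65 pos [ 0.573  -0.3469  0.1661] yaw 1.7871 tilt [-0.0437  0.0302] F [-0.11 -0.84 -0.29] w 0.0417
shift mm [-10.4  -3.2   0.9] spin to 1.785 0.002
```

>>> play_rows([
  {"x": 0,"y": 0,"z": 50,"spin": 0},
  {"x": 0,"y": 0,"z": -50,"spin": 0},
])

```text
time: 20.85
position: [0.5659, -0.3351, 0.1341]
tool_rot: [0.624, 0.78, -0.001, -0.049]
ft_force: [-3.3, 2.7, -8.3]
grip_width: 0.0416
```

```bash
python3 hold.py 2;python3 go.py .5721 -.3577 .165;
```

```text
t 20.95 pos [ 0.5784 -0.345   0.1621] yaw 1.7926 tilt [-0.035   0.0247] F [1.06 0.02 3.43] w 0.0419
shift mm [-10.9  -9.   -3. ] spin to 1.785 0.008
```

>>> play_rows([
  {"x": 0,"y": 0,"z": -50,"spin": 0.007},
])

```text
time: 21.05
position: [0.5783, -0.3423, 0.2076]
tool_rot: [0.626, 0.779, -0.001, -0.027]
ft_force: [-0.1, 0.3, -0.2]
grip_width: 0.0413
```

```bash
python3 hold.py 2;python3 go.py .5721 -.3577 .165
```

```text
t 21.15 pos [ 0.5853 -0.3475  0.2221] yaw 1.7885 tilt [-0.0195  0.0124] F [ 0.57 -0.83  0.48] w 0.042
shift mm [ -8.  -14.2  57.3] spin to 1.785 0.003
```

>>> play_rows([
  {"x": 0,"y": 0,"z": -50,"spin": 0},
])

```text
time: 21.25
position: [0.5835, -0.3444, 0.2611]
tool_rot: [0.625, 0.78, -0.001, -0.014]
ft_force: [-0.0, 0.9, -0.6]
grip_width: 0.0418
```

```bash
python3 hold.py 2;python3 go.py .5721 -.3577 .165
```

```text
t 21.35 pos [ 0.5897 -0.3489  0.2741] yaw 1.7908 tilt [-0.0013 -0.0021] F [-0.13 -1.07  0.1 ] w 0.0417
shift mm [ -4.5 -18.9 109.1] spin to 1.785 0.006
```

>>> play_rows([
  {"x": 0,"y": 0,"z": 45,"spin": 0},
  {"x": 0,"y": 0,"z": 45,"spin": 0},
  {"x": -5,"y": -2,"z": 25,"spin": 0},
])

```text
time: 21.65
position: [0.599, -0.3561, 0.1809]
tool_rot: [0.623, 0.782, -0.001, 0.024]
ft_force: [0.2, -0.1, 0.3]
grip_width: 0.0416
```

```bash
python3 hold.py 3;python3 go.py .5721 -.3577 .1
```

```text
t 21.8 pos [ 0.5987 -0.3572  0.1809] yaw 1.795 tilt [ 0.0336 -0.0299] F [ 0.19  0.45 -0.84] w 0.0418
shift mm [  8.4 -28.2  80. ] spin to 1.785 0.01
```

>>> play_rows([
  {"x": 0,"y": -8,"z": -50,"spin": 0.005},
  {"x": 3,"y": -8,"z": 50,"spin": 0.004},
])

```text
time: 22.0
position: [0.591, -0.3615, 0.1966]
tool_rot: [0.626, 0.779, -0.001, 0.036]
ft_force: [2.2, -1.7, 0.8]
grip_width: 0.0417
```

```bash
python3 hold.py 2;python3 go.py .5721 -.3577 .1
```

```text
t 22.1 pos [ 0.5796 -0.3527  0.1789] yaw 1.7875 tilt [ 0.0237 -0.0207] F [-0.97  1.04 -0.67] w 0.0421
shift mm [-1.3 -9.9 78.8] spin to 1.785 0.003
```

>>> play_rows([
  {"x": -1,"y": -8,"z": 40,"spin": 0.003},
])

```text
time: 22.2
position: [0.5781, -0.3589, 0.1468]
tool_rot: [0.627, 0.779, -0.001, 0.024]
ft_force: [1.3, -1.2, 0.6]
grip_width: 0.0416
```

```bash
python3 hold.py 2;python3 go.py .5721 -.3577 .1
```

```text
t 22.3 pos [ 0.5706 -0.3542  0.1372] yaw 1.7845 tilt [ 0.0183 -0.0161] F [-0.42  0.29 -0.13] w 0.0418
shift mm [-3.   0.2 37.2] spin to 1.785 -0.0
```

>>> play_rows([
  {"x": -3,"y": 0,"z": 35,"spin": 0},
])

```text
time: 22.4
position: [0.5761, -0.3603, 0.1089]
tool_rot: [0.627, 0.779, -0.001, 0.019]
ft_force: [0.5, -0.6, 0.2]
grip_width: 0.0419
```

```bash
python3 hold.py 2;python3 go.py .5721 -.3577 .1
```

```text
t 22.5 pos [ 0.5707 -0.3563  0.1009] yaw 1.7847 tilt [ 0.0144 -0.0124] F [-0.7   1.64  0.3 ] w 0.0416
shift mm [-1.7  1.   1. ] spin to 1.785 -0.0
```

>>> play_rows([
  {"x": 0,"y": 0,"z": 25,"spin": 0},
])

```text
time: 22.6
position: [0.5744, -0.3588, 0.0811]
tool_rot: [0.627, 0.779, -0.0, 0.014]
ft_force: [0.8, -0.1, 0.6]
grip_width: 0.0421
```

```bash
python3 hold.py 4;python3 go.py .5721 -.3577 .031
```

```text
t 22.8 pos [ 0.5719 -0.3568  0.0778] yaw 1.7849 tilt [ 0.0155 -0.0133] F [0.89 0.35 0.82] w 0.0418
shift mm [-0.1 -0.5 46.8] spin to 1.785 -0.0
```

>>> play_rows([
  {"x": 0,"y": -0.5,"z": 25,"spin": 0},
])

```text
time: 22.9
position: [0.5755, -0.36, 0.0585]
tool_rot: [0.627, 0.779, -0.001, 0.016]
ft_force: [0.7, -0.4, 0.5]
grip_width: 0.042
```

```bash
python3 hold.py 3;python3 go.py .5721 -.3577 .031
```

```text
t 23.05 pos [ 0.5718 -0.357   0.0538] yaw 1.7851 tilt [ 0.0151 -0.0129] F [-0.47  0.26  0.26] w 0.0416
shift mm [-0.3 -0.1 22.8] spin to 1.785 0.0
```

>>> play_rows([
  {"x": 0,"y": 0,"z": 20,"spin": 0},
])

```text
time: 23.15
position: [0.5748, -0.3594, 0.0381]
tool_rot: [0.627, 0.779, -0.0, 0.014]
ft_force: [0.6, -0.8, -0.3]
grip_width: 0.0417
```

```bash
python3 hold.py 4;python3 go.py .5721 -.3577 .031
```

```text
t 23.35 pos [ 0.5725 -0.3575  0.035 ] yaw 1.7851 tilt [ 0.0158 -0.0134] F [ 0.1  -0.48 -0.23] w 0.0415
shift mm [-0.  -0.4  4. ] spin to 1.785 0.0
```

>>> play_rows([
  {"x": 0,"y": -0.5,"z": 3,"spin": 0},
])

```text
time: 23.45
position: [0.5729, -0.3583, 0.0337]
tool_rot: [0.627, 0.779, -0.0, 0.012]
ft_force: [0.2, -0.2, 0.0]
grip_width: 0.0415
```

```bash
python3 hold.py 3
```

>>> play_rows([
  {"x": 0,"y": 0,"z": 0,"spin": 0},
], grip=0)

```text
time: 23.7
position: [0.5724, -0.358, 0.0332]
tool_rot: [0.627, 0.779, -0.0, 0.011]
ft_force: [-0.7, -0.0, -1.3]
grip_width: 0.0391
```

```bash
python3 hold.py 7;python3 go.py .5721 -.3577 .031
```

```text
t 24.05 pos [ 0.5723 -0.358   0.0328] yaw 1.7851 tilt [ 0.0165 -0.0141] F [ 0.43 -1.16 -0.42] w 0.0198
shift mm [ 0.4 -0.2  1.8] spin to 1.785 0.0
```

>>> play_rows([
  {"x": 0,"y": 0,"z": -45,"spin": 0},
  {"x": 0,"y": 0,"z": -45,"spin": 0},
  {"x": 0,"y": 0,"z": -45,"spin": 0},
])

```text
time: 24.35
position: [0.5652, -0.3521, 0.1602]
tool_rot: [0.628, 0.779, 0.0, -0.001]
ft_force: [0.5, 0.0, -0.8]
grip_width: 0.0193
```

```bash
python3 hold.py 3;python3 go.py .6322 .1623 .165
```

```text
t 24.5 pos [ 0.5684 -0.3547  0.1644] yaw 1.785 tilt [ 0.0085 -0.007 ] F [-0.65  0.37 -0.56] w 0.0197
shift mm [491.6 172.3  -3.6] spin to 1.785 -0.0
```

>>> play_rows([
  {"x": 20,"y": 7,"z": -3,"spin": 0},
  {"x": 44,"y": 16,"z": 0,"spin": 0},
  {"x": 44,"y": 16,"z": 0,"spin": 0},
  {"x": 44,"y": 16,"z": 0,"spin": 0},
  {"x": 44,"y": 16,"z": 0,"spin": 0},
  {"x": 44,"y": 16,"z": 0,"spin": 0},
  {"x": 44,"y": 16,"z": 0,"spin": 0},
  {"x": 44,"y": 16,"z": 0,"spin": 0},
])

```text
time: 25.3
position: [0.6074, 0.0068, 0.1545]
tool_rot: [0.632, 0.775, -0.003, -0.006]
ft_force: [1.3, -0.1, 0.2]
grip_width: 0.0194
```

```bash
python3 hold.py 3;python3 go.py .6322 .1623 .165
```

```text
t 25.45 pos [0.6072 0.0083 0.1545] yaw 1.7797 tilt [-0.0132  0.0034] F [0.14 0.12 0.42] w 0.0196
shift mm [145.6  56.3 -10.3] spin to 1.785 -0.005
```

>>> play_rows([
  {"x": 42,"y": 16,"z": -6,"spin": -0.005},
  {"x": 45,"y": 17,"z": -6,"spin": 0},
])

```text
time: 25.65
position: [0.6192, 0.0969, 0.1634]
tool_rot: [0.631, 0.776, -0.006, -0.008]
ft_force: [0.7, 0.3, -0.3]
grip_width: 0.0195
```

```bash
python3 hold.py 3;python3 go.py .6322 .1623 .165
```

```text
t 25.8 pos [0.6196 0.0989 0.1638] yaw 1.7838 tilt [-0.0186  0.001 ] F [-0.7  -1.23 -0.81] w 0.0196
shift mm [59.3 25.7 -1.4] spin to 1.785 -0.001
```

>>> play_rows([
  {"x": 44,"y": 19,"z": 0,"spin": 0},
])

```text
time: 25.9
position: [0.6282, 0.1405, 0.1626]
tool_rot: [0.63, 0.776, -0.008, -0.008]
ft_force: [2.2, -0.4, -1.3]
grip_width: 0.0196
```

```bash
python3 hold.py 4;python3 go.py .6322 .1623 .165
```

```text
t 26.1 pos [0.628  0.1452 0.1626] yaw 1.7843 tilt [-0.0207  0.    ] F [-0.43  0.07 -0.06] w 0.0199
shift mm [15.9  7.6 -2.5] spin to 1.785 -0.001
```

>>> play_rows([
  {"x": 16,"y": 8,"z": 0,"spin": 0},
])

```text
time: 26.2
position: [0.6319, 0.1594, 0.162]
tool_rot: [0.629, 0.777, -0.008, -0.008]
ft_force: [0.5, -0.6, 0.5]
grip_width: 0.0197
```

```bash
python3 hold.py 4;python3 go.py .6326 .1623 .115
```

```text
t 26.4 pos [0.6325 0.162  0.1623] yaw 1.7839 tilt [-0.0211 -0.0003] F [-0.69 -0.27 -0.66] w 0.02
shift mm [ 0.1  1.2 47.3] spin to 1.785 -0.001
```

>>> play_rows([
  {"x": 0,"y": 1,"z": 47,"spin": 0},
])

```text
time: 26.5
position: [0.6387, 0.1621, 0.1215]
tool_rot: [0.628, 0.778, -0.001, -0.002]
ft_force: [1.5, 1.6, -1.2]
grip_width: 0.0194
```

```bash
python3 hold.py 5; python3 - <<'E'
from ov import *
overlay("scene",(130,200,210,260),10,"s11.png")
E
python3 go.py .6326 .1623 .083
```

```text
t 26.8 pos [0.6335 0.1619 0.1169] yaw 1.7836 tilt [-0.0187 -0.0002] F [ 0.82 -1.    0.73] w 0.0199
shift mm [ 0.4 -0.2 34. ] spin to 1.785 -0.001
```

View pics/s11.png

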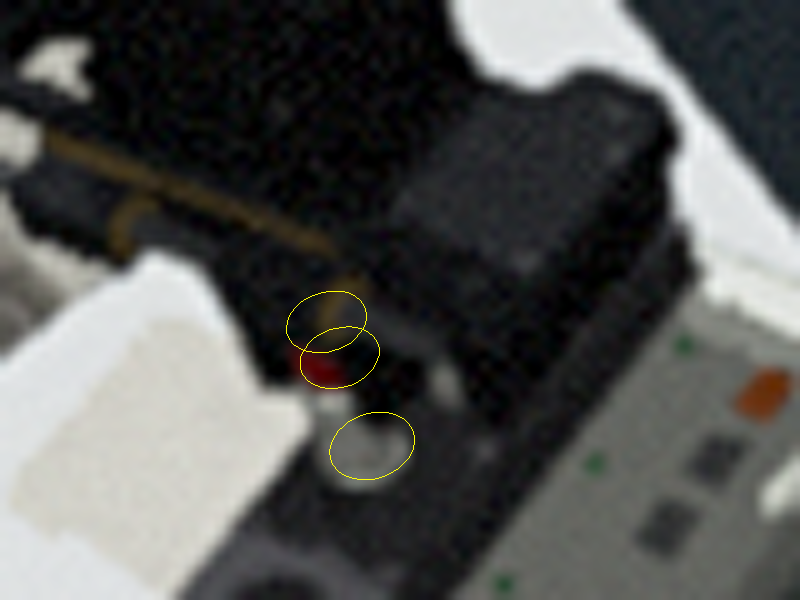

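>>> play_rows([
  {"x": 0,"y": -0.5,"z": 11,"spin": 0},
])

```text
time: 26.9
position: [0.6354, 0.162, 0.1091]
tool_rot: [0.628, 0.778, -0.003, -0.005]
ft_force: [0.1, 0.6, -0.1]
grip_width: 0.02
```

```bash
python3 hold.py 5; python3 go.py .6326 .1623 .083
```

```text
t 27.15 pos [0.633  0.1619 0.1064] yaw 1.7836 tilt [-0.0181 -0.0001] F [ 0.1  -0.44  0.17] w 0.0198
shift mm [ 0.4  0.1 23.4] spin to 1.785 -0.001
```

>>> play_rows([
  {"x": 0,"y": 0,"z": 12,"spin": 0},
])

```text
time: 27.25
position: [0.6344, 0.1621, 0.0961]
tool_rot: [0.628, 0.778, -0.004, -0.005]
ft_force: [0.5, -0.4, 0.7]
grip_width: 0.0198
```

```bash
python3 hold.py 4; python3 go.py .6326 .1623 .083
```

```text
t 27.45 pos [0.6322 0.1619 0.0936] yaw 1.7836 tilt [-0.0196 -0.0002] F [-0.27 -0.02  0.58] w 0.0192
shift mm [ 0.3  0.7 10.6] spin to 1.785 -0.001
```

>>> play_rows([
  {"x": 0,"y": 0.5,"z": 9,"spin": 0},
])

```text
time: 27.55
position: [0.6338, 0.1621, 0.0855]
tool_rot: [0.628, 0.778, -0.005, -0.006]
ft_force: [1.8, 0.3, -0.9]
grip_width: 0.0198
```

```bash
python3 hold.py 4; python3 go.py .6326 .1623 .083
```

```text
t 27.75 pos [0.6322 0.1619 0.0841] yaw 1.7836 tilt [-0.0207 -0.0003] F [ 0.8  -0.03 -0.08] w 0.0196
shift mm [0.3 0.5 1. ] spin to 1.785 -0.001
```

>>> play_rows([
  {"x": 0,"y": 0.5,"z": 2.5,"spin": 0},
])

```text
time: 27.85
position: [0.6332, 0.1622, 0.0823]
tool_rot: [0.628, 0.778, -0.006, -0.008]
ft_force: [-0.3, 1.2, 14.6]
grip_width: 0.0195
```

```bash
python3 hold.py 3; python3 go.py .6326 .1623 .083
```

```text
t 28.0 pos [0.6334 0.1623 0.0824] yaw 1.7836 tilt [-0.0189  0.0001] F [-0.41  0.07  3.11] w 0.0201
shift mm [ 0.2 -0.8 -0.5] spin to 1.785 -0.001
```

Seated (contact force at the expected height). Releasing and rising.

>>> play_rows([
  {"x": 0,"y": 0,"z": 0,"spin": 0},
], grip=0.48)

```text
time: 28.1
position: [0.6335, 0.1623, 0.0827]
tool_rot: [0.628, 0.778, -0.006, -0.007]
ft_force: [0.7, 0.6, -0.8]
grip_width: 0.0229
```

```bash
python3 hold.py 5; python3 go.py .6326 .1623 .083
```

```text
t 28.35 pos [0.6332 0.1622 0.0821] yaw 1.7836 tilt [-0.0194  0.    ] F [-0.53 -0.72  0.39] w 0.0383
shift mm [ 0.2 -0.6 -0.9] spin to 1.785 -0.001
```

>>> play_rows([
  {"x": 0,"y": 0,"z": -45,"spin": 0},
])

```text
time: 28.45
position: [0.6287, 0.1615, 0.1207]
tool_rot: [0.628, 0.778, -0.012, -0.013]
ft_force: [-0.9, 0.2, -0.2]
grip_width: 0.0402
```

```bash
python3 hold.py 2
```

>>> play_rows([
  {"x": 0,"y": 0,"z": -30,"spin": 0},
])

```text
time: 28.65
position: [0.6352, 0.1621, 0.1586]
tool_rot: [0.628, 0.778, -0.006, -0.007]
ft_force: [-1.4, -0.2, -0.2]
grip_width: 0.0415
```

```bash
python3 hold.py 2;python3 - <<'E'
from h import *
c=cams.camera("scene"); save(c,"s12.png",(130,170,260,300),6)
c=cams.camera("top"); save(c,"t12.png",(130,120,270,240),5)
P=(.6103,.1583,.2141)
for n,p in(("S",(.6103,.1593,.2141)),("T",(.6108,.1571,.2191))):
    cx,s=np.cos(p[2]),np.sin(p[2]); q=(-.103,0); print(n,"tab",p[0]+cx*q[0]-s*q[1],p[1]+s*q[0]+cx*q[1])
E
python3 go.py .510 .137 .165
```

```text
S tab 0.5096516948473271 0.1374157894843234
T tab 0.5102623735451784 0.13471282360745865
t 28.85 pos [0.6387 0.1625 0.1624] yaw 1.7835 tilt [-0.0076  0.001 ] F [-0.2  -0.83  0.25] w 0.0419
shift mm [   2.2 -131.2   -1.7] spin to 1.785 -0.001
```

View pics/s12.png

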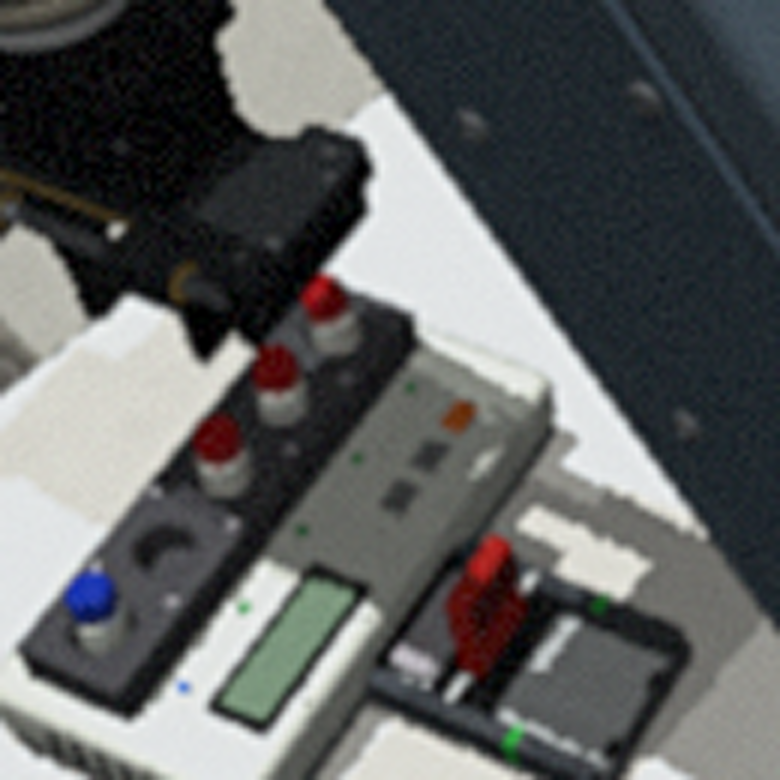

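View pics/t12.png

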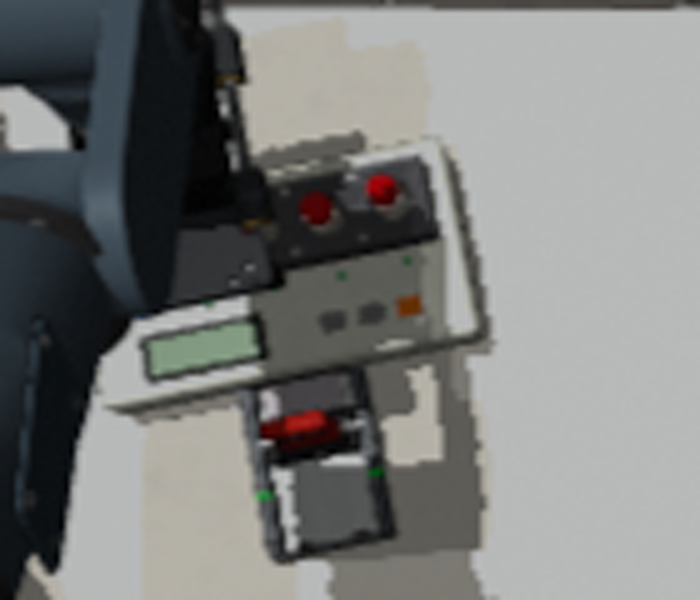

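>>> play_rows([
  {"x": 0,"y": -42,"z": 0,"spin": 0},
  {"x": 0,"y": -45,"z": 0,"spin": 0},
], grip=0.31)

```text
time: 29.05
position: [0.5567, 0.144, 0.1602]
tool_rot: [0.628, 0.778, -0.0, -0.002]
ft_force: [0.4, -0.3, -0.9]
grip_width: 0.0327
```

```bash
python3 hold.py 4;python3 go.py .5101 .1356 .165
```

```text
t 29.25 pos [0.5559 0.1441 0.1606] yaw 1.7831 tilt [-0.0045  0.0013] F [ 1.21 -0.08  0.86] w 0.028
shift mm [  1.4 -46.6  -4.2] spin to 1.785 -0.002
```

>>> play_rows([
  {"x": 1.4,"y": -46,"z": 0,"spin": -0.002},
])

```text
time: 29.35
position: [0.519, 0.1359, 0.1613]
tool_rot: [0.628, 0.779, 0.003, 0.003]
ft_force: [-0.3, -0.9, -0.1]
grip_width: 0.027
```

```bash
python3 hold.py 5;python3 go.py .5101 .1356 .1
```

```text
t 29.6 pos [0.5126 0.1359 0.1609] yaw 1.785 tilt [-0.0021  0.0014] F [0.37 0.76 1.02] w 0.0273
shift mm [ 0.2 -2.4 60.9] spin to 1.785 -0.0
```

>>> play_rows([
  {"x": 0,"y": -2,"z": 45,"spin": 0},
])

```text
time: 29.7
position: [0.5192, 0.1361, 0.1203]
tool_rot: [0.627, 0.779, 0.006, 0.006]
ft_force: [1.4, 0.8, 0.1]
grip_width: 0.027
```

```bash
python3 hold.py 5;python3 go.py .5101 .1356 .1;python3 - <<'E'
from h import *
c=cams.camera("scene"); save(c,"s13.png",(160,210,260,300),8)
c=cams.camera("top"); save(c,"t13.png",(130,140,250,240),6)
E
```

```text
t 29.95 pos [0.5122 0.1357 0.1165] yaw 1.785 tilt [-0.0005  0.0016] F [1.11 0.21 1.83] w 0.0269
shift mm [ 0.4 -2.1 16.5] spin to 1.785 -0.0
```

View pics/s13.png

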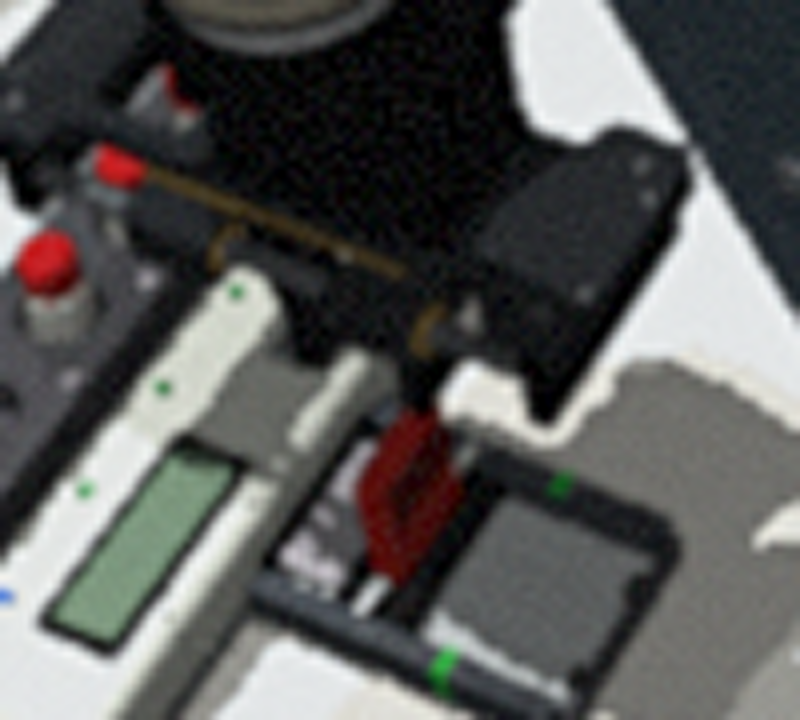

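View pics/t13.png

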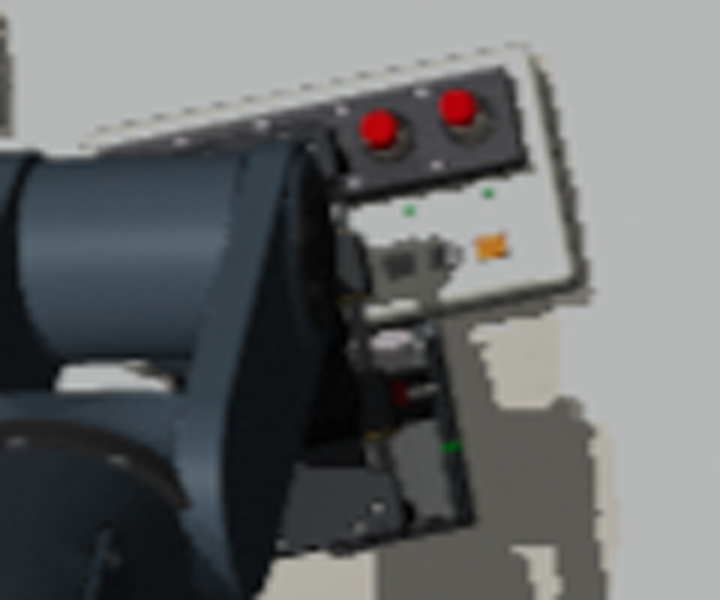

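>>> play_rows([
  {"x": 0,"y": -2,"z": 20,"spin": 0},
])

```text
time: 30.15
position: [0.5142, 0.1356, 0.1008]
tool_rot: [0.627, 0.779, 0.004, 0.004]
ft_force: [1.2, -0.3, -0.1]
grip_width: 0.0272
```

```bash
python3 hold.py 5;python3 go.py .5101 .1356 .05
```

```text
t 30.4 pos [0.5113 0.1354 0.0986] yaw 1.7851 tilt [0.0037 0.0018] F [-0.62 -0.39  0.37] w 0.0268
shift mm [ 0.4 -1.3 48.6] spin to 1.785 0.0
```

>>> play_rows([
  {"x": 0,"y": -1,"z": 15,"spin": 0},
])

```text
time: 30.5
position: [0.5128, 0.1354, 0.086]
tool_rot: [0.627, 0.779, 0.004, 0.003]
ft_force: [0.6, -0.4, -0.1]
grip_width: 0.0271
```

```bash
python3 hold.py 5;python3 go.py .5101 .1356 .05
```

```text
t 30.75 pos [0.5108 0.1352 0.0844] yaw 1.7851 tilt [0.0047 0.0018] F [-0.41  0.5  -0.4 ] w 0.0266
shift mm [ 0.5 -0.8 34.4] spin to 1.785 0.0
```

>>> play_rows([
  {"x": 0.5,"y": -1,"z": 17,"spin": 0},
])

```text
time: 30.85
position: [0.5123, 0.1357, 0.0695]
tool_rot: [0.627, 0.779, 0.004, 0.004]
ft_force: [0.3, -0.8, -0.9]
grip_width: 0.0272
```

```bash
python3 hold.py 4;python3 go.py .5101 .1356 .05
```

```text
t 31.05 pos [0.5099 0.1355 0.0677] yaw 1.7852 tilt [0.0046 0.0018] F [-0.36 -0.53 -0.4 ] w 0.027
shift mm [-0.   0.1 17.7] spin to 1.785 0.0
```

>>> play_rows([
  {"x": 0,"y": -1,"z": 17,"spin": 0},
])

```text
time: 31.15
position: [0.5114, 0.1356, 0.0528]
tool_rot: [0.627, 0.779, 0.004, 0.003]
ft_force: [-0.4, 0.3, 0.1]
grip_width: 0.0265
```

```bash
python3 hold.py 4;python3 go.py .5101 .1356 .05
```

```text
t 31.35 pos [0.5091 0.1354 0.0512] yaw 1.7852 tilt [0.0047 0.0018] F [-0.05  0.2  -0.58] w 0.0265
shift mm [0.  1.  1.2] spin to 1.785 0.0
```

Now gripping the tab.

>>> play_rows([
  {"x": 0,"y": 0,"z": 0,"spin": 0},
], grip=0, newtons=30)

```text
time: 31.45
position: [0.5096, 0.1354, 0.0519]
tool_rot: [0.627, 0.779, 0.003, 0.002]
ft_force: [0.1, -0.3, -0.7]
grip_width: 0.0235
```

```bash
python3 hold.py 6;python3 go.py .5101 .1356 .05
```

```text
t 31.75 pos [0.5113 0.1357 0.0519] yaw 1.7846 tilt [0.0092 0.0025] F [4.29 2.8  0.54] w 0.012
shift mm [ 0.1 -1.2  1.9] spin to 1.785 -0.0
```

>>> play_rows([
  {"x": 0,"y": -16,"z": 0,"spin": 0},
])

```text
time: 31.85
position: [0.4998, 0.1332, 0.0519]
tool_rot: [0.628, 0.778, 0.007, 0.005]
ft_force: [6.8, 4.1, -7.5]
grip_width: 0.0117
```

```bash
python3 hold.py 5;python3 go.py .4792 .1288 .052
```

```text
t 32.1 pos [0.498  0.1328 0.0519] yaw 1.7839 tilt [0.0134 0.0034] F [ 5.73  3.65 -3.45] w 0.0117
shift mm [  0.  -19.2  -0.4] spin to 1.785 -0.001
```

>>> play_rows([
  {"x": 0,"y": -18,"z": 0,"spin": 0},
])

```text
time: 32.2
position: [0.4861, 0.1302, 0.0519]
tool_rot: [0.628, 0.778, 0.009, 0.007]
ft_force: [8.9, 7.1, -5.5]
grip_width: 0.0119
```

```bash
python3 hold.py 5;python3 go.py .4792 .1288 .052;python3 - <<'E'
from h import *
c=cams.camera("scene"); save(c,"s14.png",(170,230,250,300),10)
c=cams.camera("top"); save(c,"t14.png",(160,180,240,240),10)
E
```

```text
t 32.45 pos [0.484  0.1298 0.0519] yaw 1.7829 tilt [0.02   0.0047] F [ 7.52  6.19 -5.69] w 0.0119
shift mm [ 0.  -4.9 -0.2] spin to 1.785 -0.002
```

View pics/s14.png

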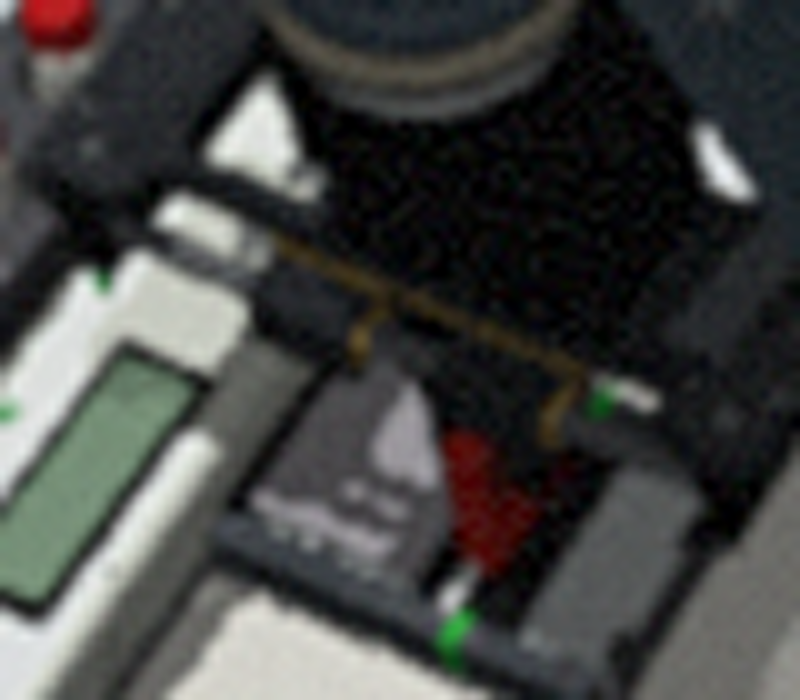

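View pics/t14.png

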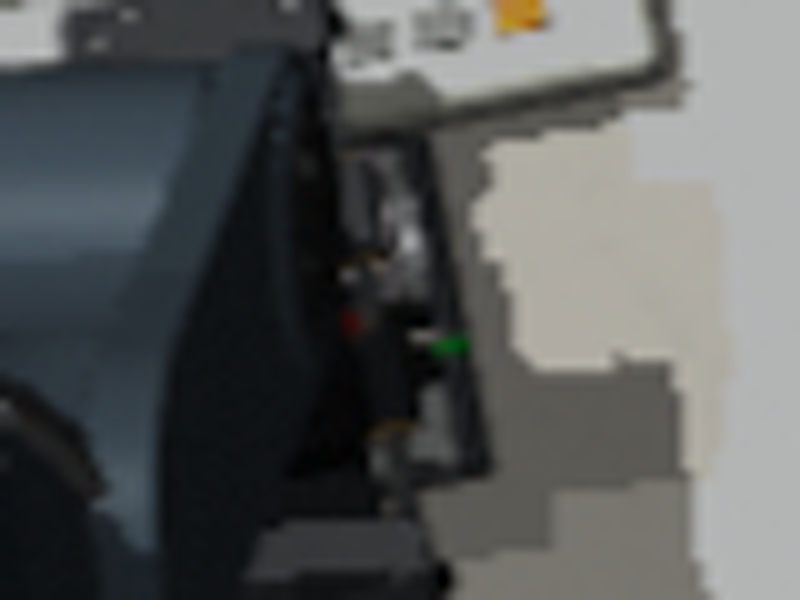

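>>> play_rows([
  {"x": 0,"y": -8,"z": 0,"spin": 0},
])

```text
time: 32.65
position: [0.4812, 0.1292, 0.0519]
tool_rot: [0.629, 0.778, 0.011, 0.009]
ft_force: [8.2, 5.9, -7.3]
grip_width: 0.012
```

```bash
python3 hold.py 4;python3 go.py .4792 .1288 .052;python3 - <<'E'
from h import *
c=cams.camera("scene"); save(c,"s15.png",(200,255,240,300),16)
c=cams.camera("top"); save(c,"t15.png",(185,195,215,225),20)
E
python3 go.py .4792 .1288 .052
```

```text
t 32.85 pos [0.4802 0.129  0.0519] yaw 1.7821 tilt [0.0269 0.006 ] F [ 7.84  4.45 -6.88] w 0.012
shift mm [ 0.1 -1.  -0.1] spin to 1.785 -0.003
t 32.95 pos [0.4803 0.129  0.0519] yaw 1.7822 tilt [0.027 0.006] F [ 8.24  5.45 -6.78] w 0.012
shift mm [ 0.  -1.1 -0.1] spin to 1.785 -0.003
```

View pics/s15.png

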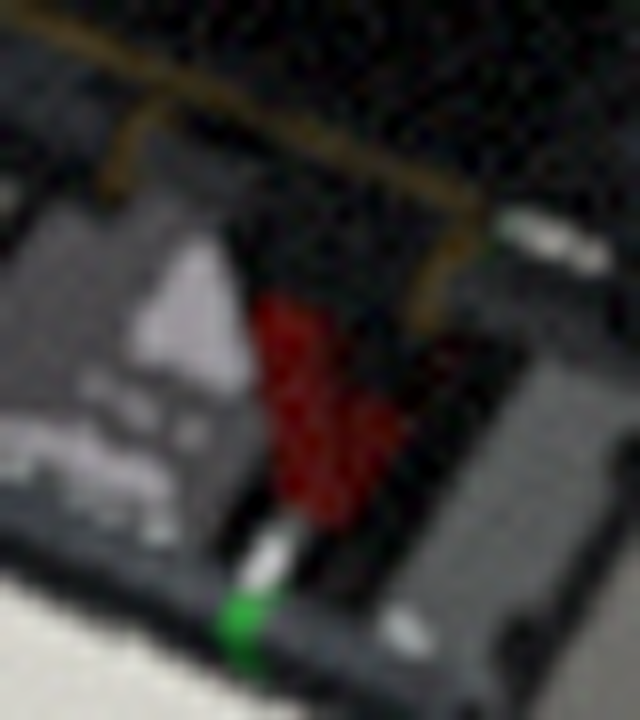

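View pics/t15.png

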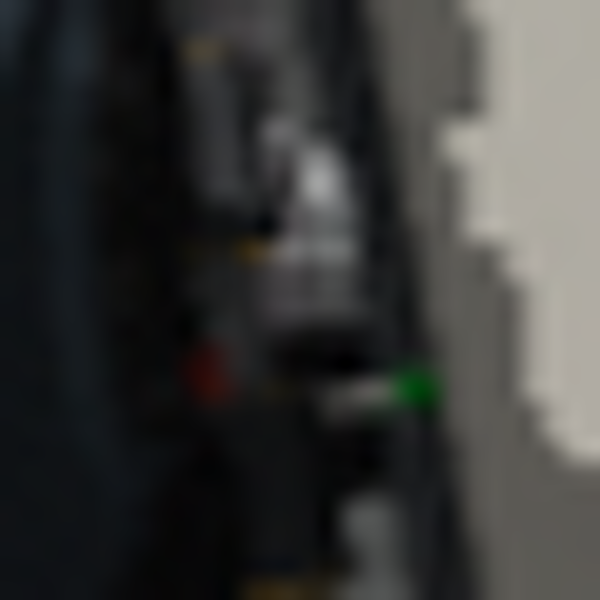

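```bash
python3 - <<'E'
from h import *
c=cams.camera("scene"); T=cams.camera("top")
cv2.imwrite("pics/full_s.png",c["img"][:,:,::-1]); cv2.imwrite("pics/full_t.png",T["img"][:,:,::-1])
a=cv2.imread("pics/scene0.png"); 
for n,i in(("a",a),("b",c["img"][:,:,::-1])):
    print(n); 
r=.2154; ux=np.array([np.cos(r),np.sin(r),0]); uy=np.array([-np.sin(r),np.cos(r),0]); O=np.array([.6107,.1576,0])
for nm,cam in(("S",c),("T",T)):
  for y in(.03,-.03):
    for x in(-.103,-.135): print(nm,y,x,np.round(proj(cam,O+ux*x+uy*y+[0,0,.024]),1), "mark",np.round(proj(cam,O+ux*x+uy*(.036 if y>0 else -.036)+[0,0,.027]),1))
# grid crops
def g(im,box,s,out):
    x0,y0,x1,y1=box; cv2.imwrite("pics/"+out,cv2.resize(im[y0:y1,x0:x1],None,fx=s,fy=s,interpolation=cv2.INTER_NEAREST))
g(a,(195,265,235,300),16,"g0.png"); g(c["img"][:,:,::-1],(195,265,235,300),16,"g1.png")
E
python3 - <<'E'
import cv2,numpy as np
a=cv2.imread("pics/g0.png");b=cv2.imread("pics/g1.png")
m=np.hstack([a,b]); cv2.imwrite("pics/g01.png",cv2.resize(m,(800,int(m.shape[0]*800/m.shape[1]))))
E
```

```text
a
b
S 0.03 -0.103 [206.5 285.5] mark [205.1 286.8]
S 0.03 -0.135 [217.6 290.3] mark [216.2 291.7]
S -0.03 -0.103 [218.9 267. ] mark [219.9 264.6]
S -0.03 -0.135 [229.7 271.5] mark [230.8 269.1]
T 0.03 -0.103 [182.6 208.8] mark [180.5 209.1]
T 0.03 -0.135 [184.5 218.6] mark [182.4 218.9]
T -0.03 -0.103 [201.2 204.8] mark [202.9 204.3]
T -0.03 -0.135 [203.2 214.7] mark [204.9 214.2]
```

View pics/g01.png

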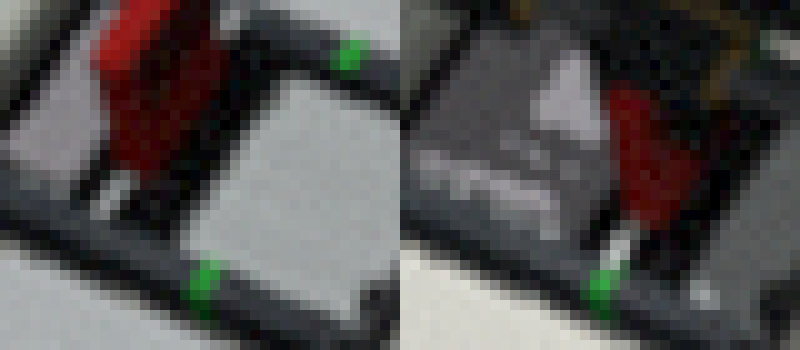

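```bash
python3 - <<'E'
import cv2,numpy as np
def cen(f,b,kind):
    im=cv2.imread("pics/"+f).astype(int); x0,y0,x1,y1=b; c=im[y0:y1,x0:x1]; B,G,R=c[...,0],c[...,1],c[...,2]
    w=np.clip(np.minimum(R,B)-60,0,None) if kind=="w" else np.clip(G-np.maximum(R,B)-25,0,None)
    yy,xx=np.mgrid[y0:y1,x0:x1]; 
    if w.sum()==0: return None
    return np.round([(xx*w).sum()/w.sum(),(yy*w).sum()/w.sum(),w.sum()],2)
print("ptr S",cen("scene0.png",(204,281,209,288),"w"),cen("full_s.png",(214,286,220,292),"w"))
print("grn S",cen("scene0.png",(210,288,221,300),"g"),cen("full_s.png",(210,288,221,300),"g"))
print("grn T",cen("top0.png",(200,208,210,220),"g"),cen("full_t.png",(200,208,210,220),"g"))
for f,b in(("top0.png",(196,198,208,212)),("full_t.png",(198,208,210,219))):
    print(f); print(cv2.imread("pics/"+f)[b[1]:b[3],b[0]:b[2]].astype(int).min(2))
E
```

```text
ptr S [205.6  284.23 627.  ] [216.24 289.55 807.  ]
grn S [214.93 292.72 416.  ] [214.7  293.32 369.  ]
grn T [204.72 213.93 209.  ] [205.4 214.   47. ]
top0.png
[[173 174 126 140 136  92  86  63  86 156 182 182]
 [174 174 131 148 145  97  94  67  68 152 182 182]
 [174 175 155 131 123 105  97  69  58 109 163 183]
 [114 106  89  66  58  77  92  64  47  80 153 182]
 [ 55  49  43  43  31  73  94  65  43  73 151 182]
 [ 25  34  38  42  28  73  93  84  61  71 152 183]
 [  7  20  64  98 101 144 141 102  66  67 151 182]
 [  3  20  78 100 101  94  92 101  71  66 152 182]
 [  4   8  34  43  43  32  70  99  78  55  94 157]
 [  6   9  13  13  33  28  76  98  67  44  74 151]
 [ 13  14  13  15  35  28  75 107  84  44  71 151]
 [ 13  13  15  18  18  20  80  99  98  70  68 152]
 [  7  37  51  67  90 100 115 112  95  60  67 151]
 [143 168 169 170 172 172 143 102  99  70  55 148]]
full_t.png
[[59 78 70 80 66 31 27 34 70 85 84 85]
 [56 65 62 72 59 30 30 27 67 84 84 85]
 [54 65 61 63 57 40 29 22 65 84 85 85]
 [32 30 26 27 24 24 30 22 54 78 85 84]
 [20 11 10  9  9 19 26 24 42 73 85 85]
 [22 10  9  6  4 20 26 21 39 72 85 85]
 [22 16 23 41 61 84 65  7 11 66 85 85]
 [18 17 12 43 46 44 38 28 16 64 85 85]
 [16 15 10 17 18 13 22 32 25 58 81 85]
 [17 16 11  7  7  8 19 27 21 42 73 85]
 [15 17 13  8  9  6 20 28 23 40 72 85]]
```

View pics/full_s.png

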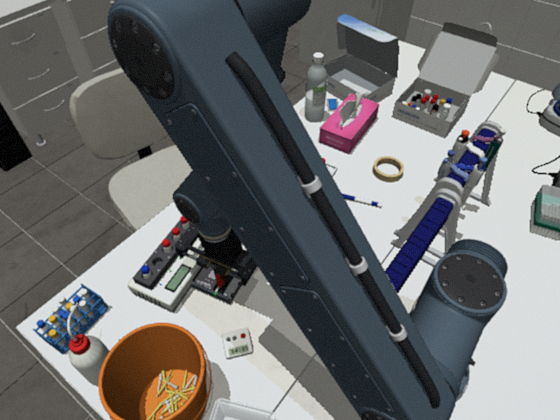

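View pics/full_t.png

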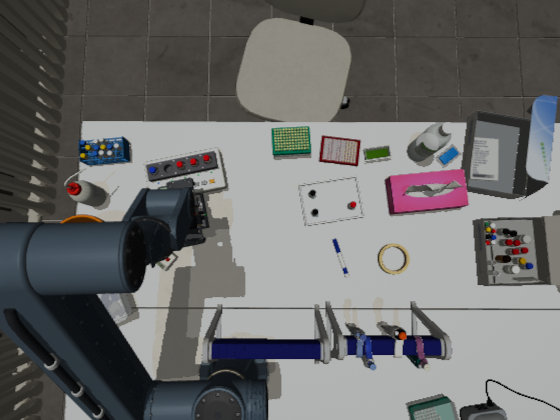

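```bash
python3 go.py .4792 .1288 .052; python3 hold.py 4; python3 go.py .4792 .1288 .052
```

```text
t 33.05 pos [0.4803 0.129  0.0519] yaw 1.7822 tilt [0.0269 0.006 ] F [ 7.67  6.06 -6.53] w 0.0123
shift mm [ 0.  -1.1 -0.1] spin to 1.785 -0.003
t 33.25 pos [0.4803 0.129  0.0519] yaw 1.7822 tilt [0.0269 0.006 ] F [ 8.77  5.33 -5.9 ] w 0.0122
shift mm [ 0.  -1.1 -0.1] spin to 1.785 -0.003
```

The hold is steady. The three reds are seated, and the fourth red and both blacks are standing in the tray. Handing in.

```bash
python3 -c "
from rig import robot
print(robot.hand_in())"
```

```text
the job is handed in; nothing more can be done
None
```

I put three red vials in the reader and handed the job in at about 33 s, with the gripper still holding the shutter tab at the read mark.

- **Vials:** They went into the rightmost, fourth and middle wells, and each touched the well floor at the expected height before I let go. The last pictures show them upright. The fourth red vial, both black vials and the blue blank are still in their places.
- **Shutter:** In both pictures the white pointers stand at the green marks. I measured about 31.4 mm of travel in the scene camera and about 32 mm in the top camera, against the 32 mm wanted. The arm's own position also gave about 32 mm, and the pull was about 9 N, close to the expected 9.3 N. Position and grip stayed steady over the last 0.4 s before I handed in.
- **Disagreements:**
  - By position alone, measured against my camera estimate of the mark, the tab was about 1 mm short. I left it because the pictures and the force agreed with the mark.
  - The tool was tilted about 1.6° while holding the tab. It had tilted by a few degrees during fast moves earlier, and I corrected that before the second and third vials. The first vial went in with about 2° of tilt.

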